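# Level the sprung drying shelf with its screw foot

### The arm

A 7-joint arm with a two-finger parallel gripper is mounted at the origin on a cart in front of the work surface, level with it; the furniture and walls round the work are solid. World frame = base frame: x ahead of the robot, y to its left, z up, the work surface at z = 0. Lengths are in m, angles in rad, forces in N, time in s.
With the tool pointing down it reaches from about 0.4 to 0.85 m from the base axis. Payload 4.5 kg.
Tool frame: the origin (TCP) lies on the centre line of the jaws, within the pads' length; the fingertips stand 14 mm ahead of it and the grasp point (between the pads) lies 5 mm behind it; y points along the fingers, z is the direction in which the jaws open and shut, and the axes are right-handed (so a half turn about y gives the same grasp; the last joint's range is limited). The gripper opens to 88 mm and grips with 3 to 60 N. Pads are 18 mm wide; open, the fingers measure 123 mm over their backs; the gripper's body (75 mm by 187 mm) begins 45 mm behind the grasp point.
Start: joints at [1.283, 0.689, -0.195, 1.565, 0.157, 0.902, -0.215], TCP at [0.198, -0.593, 0.253] pointing down, gripper open.
Joint ranges: [-3.01, 3.01], [-0.46, 2.08], [-1.47, 1.51], [0.13, 2.56], [-1, 4.14], [0.04, 2.09], [-2.66, 2.66]. Speed limits (rad/s): [2.57, 2.57, 3.14, 3.14, 3.14, 3.14, 3.14].

### API

Orientations are given as a unit quaternion [x, y, z, w].
In Python, from plant import get_state, imaging, job gives the robot as it stands.
- The arm moves only by the tool send_rows, never from a script. Its argument "motion" is a list that holds one entry, the list of rows, each a list of 7 numbers: the turn, a rotation vector about the tool's x, y, z scaled (see below), then the shift along the tool's x, y, z scaled (see below), then the gripper's target within -1 to 1 (shut at 1, half-way at 0, fully open at -1). In form: [[[rx, ry, rz, tx, ty, tz, gripper], ...]]. A call has exactly 5 rows; each row shifts and turns the commanded pose from where the row before left it, along the tool's axes as they then stand; what a row does not reach is not made up. The controller multiplies each number of a shift by 0.02 m and each number of a turn by 0.08 rad. A row lasts 1/12 s, in which the tool goes at most 41.7 mm and 7.16 degrees, less where a joint would pass 70% of its speed; a pose out of reach is approached as far as the arm can. A call with a number of a shift or a turn outside -1 to 1 is refused whole. A call with a gripper value outside its range is refused whole. The fingers move at their own pace and stop on an object; "force" is the grip in N (left out, the last holds). Time passes only in rows, so rows that do not move let the fingers close, or fill a call up. It gives the time, the measured TCP pose, the force and the opening at its end, in the units of the state.
- get_state(): the state, without advancing time (a new reading comes with each control period).
- imaging.snapshot(name): name is "scene" or "side" or "wrist"; returns a dict with "img" (480x640x3 uint8, red, green, blue), "camera_matrix" (3x3 intrinsics, pixels), "R" (3x3) and "t" (3): a world point X has camera coordinates R X + t; the wrist camera has in their place "hand_eye" (4x4, takes a point from camera to tool coordinates, whose origin is the TCP and whose axes are the tool frame's). Camera axes: x right, y down, z forward; pixel columns grow to the right and rows downward; lengths in m; the calibration is good to about 2 mm. The wrist camera is an equidistant fisheye: a pixel r from the principal point sees the ray r / f radians off the axis. A picture is of the moment at which its call begins: read the wrist's pose just before it. There is no depth.
- job.finish_job(): hands the job in, once; it reports no verdict.
The state is a dict: "clock": time; "q": joint angles; "qd": joint speeds; "joint_torque": joint torques, N m; "tool_pos": TCP position; "eef_rot": TCP orientation; "contact_force": force on the tool from outside, world axes, zero at the start; "moment": the same for the moment, N m; "opening": opening from 0.0 (shut) to 1.0 (fully open).
Only numpy, scipy, OpenCV 4.12 (cv2) and the standard library are available. Lean on these libraries where they do the work, as an engineer would, in place of code of your own. Each camera call takes 0.05 s, during which the arm holds its last target.

### The job

Set the spirit level upright and lengthwise on the middle of the small hinged shelf and let go of it. Then hold the foot's black knob, press the shelf down until the foot stands firmly on the steel disc under it, and turn the knob until the bubble lies centred between the two lines. Finish while still holding the knob and pressing it down, with the foot on its disc and the bubble centred; do not let go.

Things in the scene. Friction and masses are not known exactly. Their poses are not given: they have to be found in the camera images.
- level_mid (a point): centre of the spirit level, 23 mm above its underside: a loose aluminium bar 150 mm long (x), 26 mm wide (y, the width to grasp), 46 mm high, 0.3 kg, standing on the bench to the left of the shelf; the vial on top stands 6 mm proud
- level: the same spirit level; origin at the centre of its underside, x along its length, z up
- bubble (a point): centre of the pale bubble, 16 mm long, in the green vial on top of the spirit level. It runs along the level's x toward the higher end: 5 mm off the middle for each 0.01 rad of slope, at most 20 mm; settles in about 2 s. Centred: abreast of level_mid along x, between the two black rings 11 mm either side of the middle
- shelf_seat (a point): point on the shelf's upper face where the middle of the spirit level belongs. The shelf is a plywood board 120 mm wide (this x), 254 mm long (this y), 12 mm thick, upper face 75 mm above the bench when level; z square to the board. The hinge lies 100 mm from here toward +y, the foot's axis 140 mm toward -y (to the right)
- shelf: the hinged shelf; origin on the hinge axis, axes as shelf_seat. A hinge spring lifts its foot end to a stop 0.058 rad above level (14 mm at the foot), so the foot hangs clear of its disc; with the level on, about 6 N down on the knob brings the shelf level, what is pressed beyond that bears on the foot
- knob_grip (a point): centre of the black round knob on the screw foot, on its axis: 36 mm diameter, 34 mm high, about 115 mm above the bench when pressed down. Knob, screw and foot are one stem. With the foot on the disc, turning keeps the knob's height and moves the shelf end 4 mm per rad: clockwise from above raises it, anticlockwise lowers it
- foot_knob: the knob; origin on its axis near its underside, z up. It turns stiffly (0.15 N m, stops beyond 2 rad either way) and stays where left. Level needs 0.5 to 1.5 rad from where it starts: clockwise from above with the thin disc under the foot, anticlockwise with the thick one
- foot: the screw foot under the knob: 12 mm steel stem with a rubber pad 34 mm in diameter; its origin is on the stem, 53 mm above the pad underside, z up the stem
- thin_disc: loose steel packing disc, 48 mm diameter, 12 mm thick, origin at the centre of its underside; lies under the foot or is the spare on the bench beside the shelf
- thick_disc: loose steel packing disc, 48 mm diameter, 20 mm thick, origin at the centre of its underside; lies under the foot or is the spare beside the shelf
Things that resemble listed ones, but are neither listed nor needed, are in the scene too. What is shaped like the thin_disc but turquoise is not meant.

How it is judged:
By the outcome, as a careful person would: the job done as asked, in the order asked, and still so for the second after the job is handed in, while the arm keeps its last pose, push and grip.
It also fails if it takes over 67 s, if anything falls off the work surface, if the arm or the gripper's body presses on something with over 40 N, if the wrist force passes 120 N, or if a joint passes its speed limit or range.

## Working session

There is one attempt and no reset: what is moved stays moved. The work goes in short steps, Python scripts to look and compute and a tool call to move; the robot and the scene stay as the last step left them, time stands still between calls to the robot, and variables do not carry over. Pictures are saved under pics/ and viewed, and the job is handed in when it is done.

Besides the shell and the picture viewer there is one more tool, called by a JSON object that holds its "op" and its "data". send_rows: Moves the arm, as the interface text tells. Its arguments: {"type":"object","properties":{"motion":{"type":"array"},"force":{"type":"number"}},"required":["motion"]}

```bash
mkdir -p pics; ls
python3 - <<'E'
from plant import get_state, imaging
import cv2
s=get_state(); print({k:(v if not hasattr(v,'__len__') else [round(float(x),3) for x in v]) for k,v in s.items()})
for n in ["scene","side","wrist"]:
    d=imaging.snapshot(n); cv2.imwrite(f"pics/{n}0.png",d["img"][:,:,::-1])
    print(n,d["camera_matrix"],d.get("R"),d.get("t"),d.get("hand_eye"))
E
```

```text
pics
{'clock': 0.0, 'q': [1.283, 0.69, -0.194, 1.566, 0.157, 0.903, -0.215], 'qd': [0.0, -0.002, 0.001, 0.001, -0.0, -0.001, -0.001], 'joint_torque': [0.0, -52.756, -1.267, -15.343, -0.053, 0.007, 0.0], 'tool_pos': [0.197, -0.592, 0.252], 'eef_rot': [-0.113, 0.699, -0.697, 0.113], 'contact_force': [0.564, 0.972, -1.203], 'moment': [-0.057, 0.051, -0.012], 'opening': 0.9991577436943748}
scene [[624.12182853   0.         325.56864989]
 [  0.         624.12182853 232.60222378]
 [  0.           0.           1.        ]] [[ 0.85276563 -0.5222317   0.00805252]
 [-0.40992689 -0.67877499 -0.60928193]
 [ 0.32365218  0.51627374 -0.79291279]] [-0.44138082  0.37200686  0.85890653] None
side [[511.12011658   0.         318.16771492]
 [  0.         511.12011658 235.39727378]
 [  0.           0.           1.        ]] [[-0.99993959  0.01013991  0.00424186]
 [ 0.00141663  0.50159906 -0.86509906]
 [-0.01089974 -0.86504079 -0.50158312]] [0.60460961 0.01215525 1.18322083] None
wrist [[371.64829954   0.         330.12773819]
 [  0.         371.64829954 236.76255907]
 [  0.           0.           1.        ]] None None [[-6.74144756e-04  9.53578999e-01  3.01142222e-01 -7.71839600e-02]
 [ 2.73309178e-04 -3.01142103e-01  9.53579236e-01 -1.31292816e-01]
 [ 9.99999735e-01  7.25155374e-04 -5.76085233e-05  7.93283051e-04]
 [ 0.00000000e+00  0.00000000e+00  0.00000000e+00  1.00000000e+00]]
```

View pics/scene0.png

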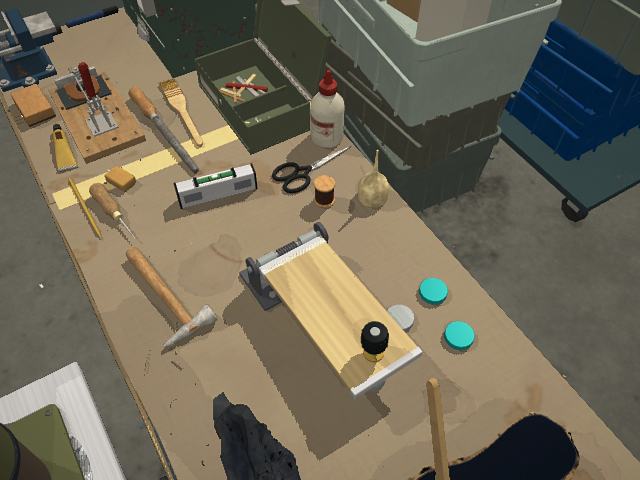

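View pics/side0.png

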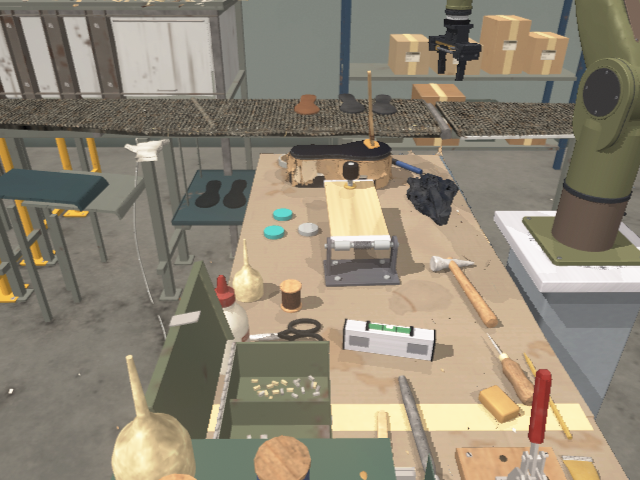

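View pics/wrist0.png

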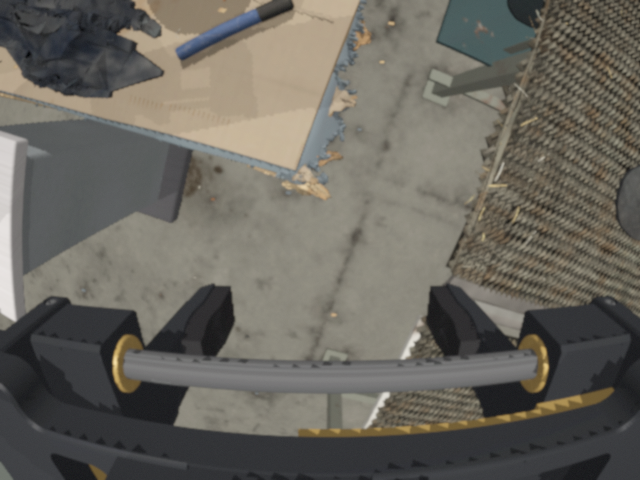

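```bash
cat > h.py <<'E'
import numpy as np, cv2
from plant import get_state, imaging
from scipy.spatial.transform import Rotation as Rot
def snap(n,f=None):
    d=imaging.snapshot(n)
    if f: cv2.imwrite("pics/"+f,d["img"][:,:,::-1])
    return d
def ray(d,u,v):
    K=d["camera_matrix"];c=np.array([(u-K[0,2])/K[0,0],(v-K[1,2])/K[1,1],1.])
    R=d["R"]; o=-R.T@d["t"]; r=R.T@c; return o,r/np.linalg.norm(r)
def onz(d,u,v,z):
    o,r=ray(d,u,v); return o+r*(z-o[2])/r[2]
def tri(d1,p1,d2,p2):
    o1,r1=ray(d1,*p1);o2,r2=ray(d2,*p2)
    A=np.stack([r1,-r2],1);s=np.linalg.lstsq(A,o2-o1,rcond=None)[0]
    a=o1+r1*s[0];b=o2+r2*s[1];return (a+b)/2,np.linalg.norm(a-b)
def proj(d,X):
    c=d["R"]@np.asarray(X)+d["t"];K=d["camera_matrix"];return K[0,0]*c[0]/c[2]+K[0,2],K[1,1]*c[1]/c[2]+K[1,2]
def wray(d,s,u,v):
    K=d["camera_matrix"];x=np.array([u-K[0,2],v-K[1,2]]);r=np.linalg.norm(x);th=r/K[0,0]
    c=np.array([*(x/r*np.sin(th)),np.cos(th)]);H=d["hand_eye"];R=Rot.from_quat(s["eef_rot"]).as_matrix()
    return R@H[:3,3]+s["tool_pos"],R@H[:3,:3]@c
def wonz(d,s,u,v,z):
    o,r=wray(d,s,u,v);return o+r*(z-o[2])/r[2]
def wproj(d,s,X):
    H=d["hand_eye"];R=Rot.from_quat(s["eef_rot"]).as_matrix()
    t=R.T@(np.asarray(X)-s["tool_pos"]);c=H[:3,:3].T@(t-H[:3,3]);th=np.arctan2(np.hypot(c[0],c[1]),c[2]);K=d["camera_matrix"]
    return K[:2,2]+K[0,0]*th*c[:2]/np.hypot(c[0],c[1])
def crop(d,x0,y0,x1,y1,f,k=4):
    i=d["img"][y0:y1,x0:x1,::-1];cv2.imwrite("pics/"+f,cv2.resize(i,None,fx=k,fy=k,interpolation=cv2.INTER_CUBIC))
E
python3 - <<'E'
from h import *
a=snap("scene");b=snap("side")
crop(a,165,150,265,220,"a1.png",7);crop(b,330,305,450,370,"b1.png",6)
crop(a,235,215,435,400,"a2.png",4);crop(b,290,140,410,290,"b2.png",4)
E
```

```text
(no output)
```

View pics/a1.png

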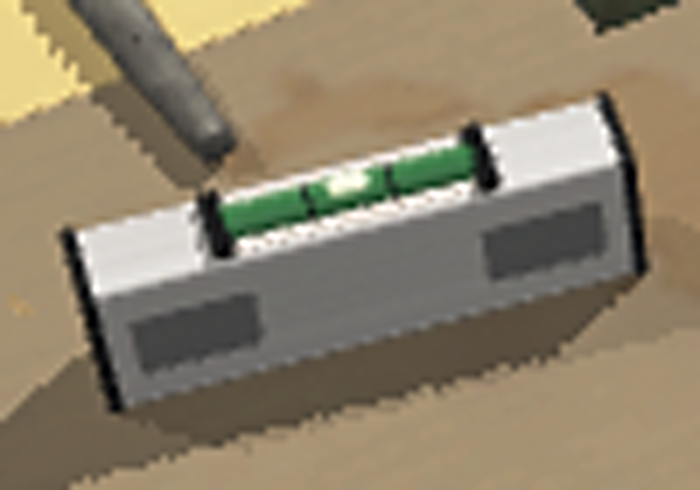

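View pics/b1.png

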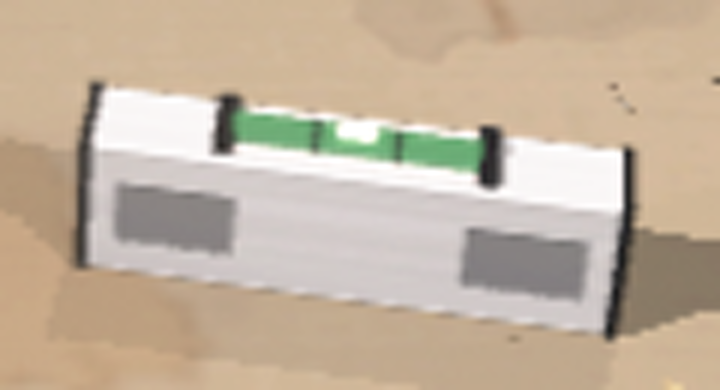

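View pics/a2.png

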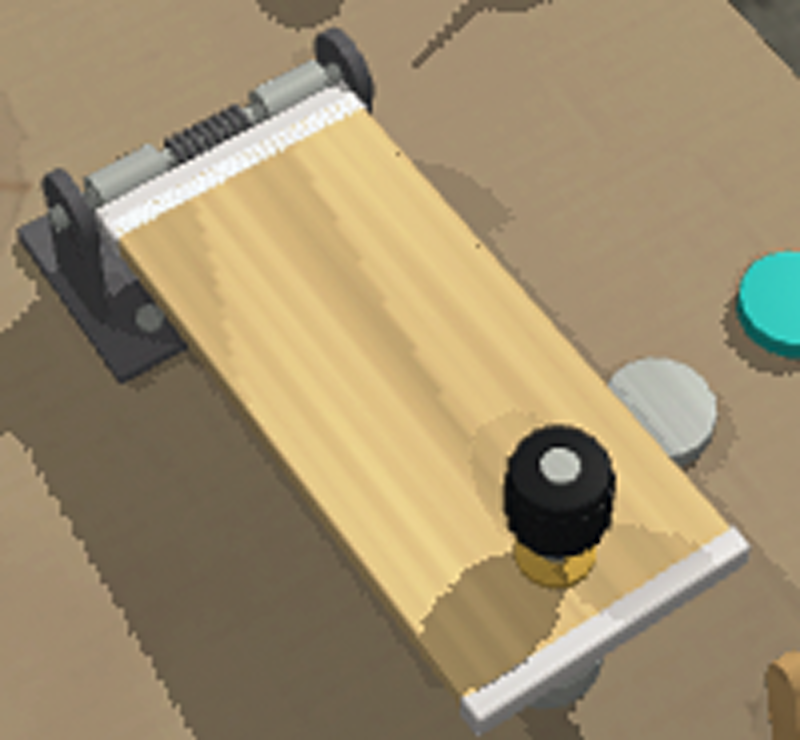

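View pics/b2.png

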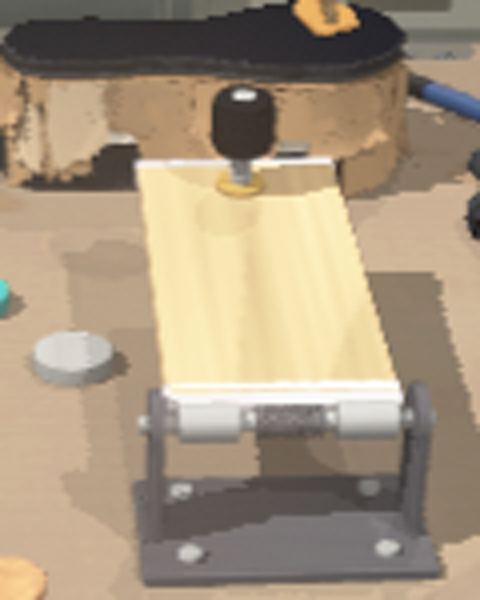

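Run:
```python
from h import *
np.set_printoptions(precision=4,suppress=True)
a=snap("scene");b=snap("side")
A=lambda u,v,x0,y0,k:(x0+(u+.5)/k-.5,y0+(v+.5)/k-.5)
a1=lambda u,v:A(u,v,165,150,7);b1=lambda u,v:A(u,v,330,305,6)
a2=lambda u,v:A(u,v,235,215,4);b2=lambda u,v:A(u,v,290,140,4)
S=[a1(68,232),a1(97,298),a1(603,97),a1(632,165)] # -x+y,-x-y,+x+y,+x-y
D=[b1(622,212),b1(632,150),b1(82,150),b1(95,88)]
for s,d in zip(S,D): print(tri(a,s,b,d),onz(a,*s,.046)[:2],onz(b,*d,.046)[:2])
print("vial",tri(a,a1(350,183),b,b1(357,130)))
# shelf
pa=[(108,212),(345,88),(465,705),(745,535)];pb=[(400,385),(165,385),(332,160),(137,162)]
for n,s,d in zip(["hinge-x","hinge+x","foot-x","foot+x"],pa,pb): print(n,tri(a,a2(*s),b,b2(*d)))
print("knobtop",tri(a,a2(559,465),b,b2(243,95)))
# spare disc top
print("disc",tri(a,a2(663,408),b,b2(74,352)))
for z in(.012,.02):print(z,onz(a,*a2(663,408),z),onz(b,*b2(74,352),z))
```

```text
(array([0.4243, 0.3875, 0.0455]), np.float64(0.0006156305748828503)) [0.4245 0.3869] [0.4242 0.3881]
(array([0.4191, 0.3624, 0.0459]), np.float64(0.005739694643844802)) [0.4218 0.3614] [0.4163 0.3631]
(array([0.5682, 0.3596, 0.0441]), np.float64(0.002374445243829164)) [0.5687 0.3578] [0.5673 0.3623]
(array([0.5632, 0.3331, 0.0441]), np.float64(0.0025216787238647453)) [0.5638 0.3313] [0.5622 0.3359]
vial (array([0.4932, 0.36  , 0.0512]), np.float64(0.002797916174364337))
hinge-x (array([0.4629, 0.113 , 0.0797]), np.float64(0.004497292507930853))
hinge+x (array([0.5796, 0.1161, 0.0809]), np.float64(0.0016913575247302253))
foot-x (array([ 0.4705, -0.1417,  0.0911]), np.float64(0.001214686195526079))
foot+x (array([ 0.5914, -0.1398,  0.0913]), np.float64(0.003729606020823999))
knobtop (array([ 0.5297, -0.105 ,  0.1488]), np.float64(0.0015899991623354204))
disc (array([ 0.6304, -0.0477,  0.0099]), np.float64(0.005179568937310386))
0.012 [ 0.6323 -0.0486  0.012 ] [ 0.628  -0.0419  0.012 ]
0.02 [ 0.6289 -0.052   0.02  ] [ 0.6278 -0.0276  0.02  ]
```

Run:
```python
from h import *
np.set_printoptions(precision=4,suppress=True)
a=snap("scene");b=snap("side")
A=lambda u,v,x0,y0,k:(x0+(u+.5)/k-.5,y0+(v+.5)/k-.5)
a2=lambda u,v:A(u,v,235,215,4);b2=lambda u,v:A(u,v,290,140,4)
print("handle top",tri(a,(433,382),b,(369,72)))
print("hinge pin L",tri(a,a2(58,218),b,b2(430,416)),"R",tri(a,a2(335,75),b,b2(145,422)))
print("bottle",tri(a,(328,75),b,(221,283)))
s=get_state();print(Rot.from_quat(s["eef_rot"]).as_matrix(),s["clock"])
```

```text
handle top (array([ 0.4821, -0.256 ,  0.3242]), np.float64(0.0036690816631853645))
hinge pin L (array([0.4478, 0.1272, 0.0696]), np.float64(0.0024096767914844382)) R (array([0.5874, 0.1325, 0.068 ]), np.float64(0.0070045730741874115))
bottle (array([0.7559, 0.386 , 0.1581]), np.float64(0.004025272953425073))
[[-0.9487  0.      0.3163]
 [-0.3163  0.0001 -0.9487]
 [-0.     -1.     -0.0001]] 0.45
```

```bash
cat >> h.py <<'E'
def Rdown(yaw): # yaw = world angle of the tool z (opening) axis
    z=np.array([np.cos(yaw),np.sin(yaw),0]);y=np.array([0,0,-1.]);x=np.cross(y,z);return np.stack([x,y,z],1)
def yaw_now(s):
    z=Rot.from_quat(s["eef_rot"]).as_matrix()[:,2];return np.arctan2(z[1],z[0])
def plan(wps,grip,vmax=1.0,wmax=1.0,pad=True,start=None):
    """wps: list of (x,y,z,yaw)"""
    s=get_state()
    p=np.array(s["tool_pos"],float);R=Rot.from_quat(s["eef_rot"]).as_matrix()
    if start is not None: p=np.array(start[:3],float);R=Rdown(start[3])
    rows=[];y0=yaw_now(s) if start is None else start[3]
    for w in wps:
        pt=np.array(w[:3],float)
        yw=w[3]
        R0=Rot.from_matrix(R);dR=(R0.inv()*Rot.from_matrix(Rdown(yw))).as_rotvec()
        n=max(np.abs(R.T@(pt-p)).max()/0.02/vmax,np.linalg.norm(pt-p)/.027/vmax,np.linalg.norm(dR)/.08/wmax);n=max(1,int(np.ceil(n)))
        for i in range(n):
            dp=(pt-p)/(n-i);d=R.T@dp/.02
            dr=(Rot.from_matrix(R).inv()*Rot.from_matrix(Rdown(yw))).as_rotvec()/(n-i)/.08
            row=np.round(np.clip(np.r_[dr,d],-1,1),2)
            p=p+R@row[3:]*.02;R=R@Rot.from_rotvec(row[:3]*.08).as_matrix()
            rows.append([*row.tolist(),grip])
    while pad and len(rows)%5: rows.append([0]*6+[grip])
    for i in range(0,len(rows),5): print("[["+",".join("["+",".join(f"{v:g}" for v in r)+"]" for r in rows[i:i+5])+"]]")
    print("end",p.round(4))
def st():
    s=get_state();print("t",round(s["clock"],2),"p",np.round(s["tool_pos"],4),"yaw",round(float(yaw_now(s)),4),"F",np.round(s["contact_force"],1),"M",np.round(s["moment"],2),"op",round(s["opening"],3),"q",np.round(s["q"],2));return s
E
python3 - <<'E'
from h import *
y=-1.249
plan([(.33,-.42,.44,y+.5),(.54,-.2,.44,y+1.2),(.58,.05,.36,y+1.8),(.50,.36,.25,y+2.624)],-1)
E
```

```text
[[[0,-0.57,-0,-0.82,-0.85,-0.56,-1],[0,-0.57,-0,-0.84,-0.85,-0.52,-1],[0,-0.57,-0,-0.87,-0.85,-0.48,-1],[0,-0.57,-0,-0.89,-0.85,-0.44,-1],[0,-0.57,-0,-0.91,-0.85,-0.4,-1]]]
[[[0,-0.57,-0,-0.92,-0.85,-0.35,-1],[0,-0.57,-0,-0.94,-0.85,-0.31,-1],[0,-0.56,-0,-0.95,-0.85,-0.27,-1],[0,-0.57,-0,-0.96,-0.86,-0.23,-1],[0,-0.56,-0,-0.97,-0.85,-0.18,-1]]]
[[[0,-0.57,-0,-0.98,-0.86,-0.14,-1],[0,-0.55,-0,-0.95,0,0.01,-1],[0,-0.55,-0,-0.95,0,0.05,-1],[0,-0.55,-0,-0.95,0,0.1,-1],[0,-0.55,-0,-0.94,0,0.14,-1]]]
[[[0,-0.55,-0,-0.93,0,0.18,-1],[0,-0.55,-0,-0.92,0,0.22,-1],[0,-0.54,-0,-0.91,0,0.26,-1],[0,-0.55,-0,-0.9,0,0.3,-1],[0,-0.54,-0,-0.89,0,0.34,-1]]]
[[[0,-0.55,-0,-0.87,0,0.38,-1],[0,-0.54,-0,-0.86,0,0.41,-1],[0,-0.55,-0,-0.84,0,0.45,-1],[0,-0.54,-0,-0.82,0,0.49,-1],[0,-0.55,-0,-0.79,0,0.52,-1]]]
[[[0,-0.54,-0,-0.77,0,0.56,-1],[0,-0.55,-0,-0.75,0.01,0.59,-1],[-0,-0.58,-0,-0.97,0.31,0.11,-1],[-0,-0.58,-0,-0.96,0.31,0.15,-1],[-0,-0.58,-0,-0.95,0.31,0.2,-1]]]
[[[-0,-0.58,-0,-0.94,0.31,0.24,-1],[-0,-0.58,-0,-0.93,0.31,0.28,-1],[-0,-0.57,-0,-0.92,0.31,0.33,-1],[-0,-0.58,-0,-0.9,0.31,0.37,-1],[-0,-0.57,-0,-0.88,0.3,0.41,-1]]]
[[[-0,-0.58,-0,-0.87,0.31,0.45,-1],[-0,-0.57,-0,-0.84,0.3,0.49,-1],[-0,-0.58,-0,-0.82,0.31,0.52,-1],[-0,-0.57,-0,-0.8,0.3,0.56,-1],[-0,-0.58,-0,-0.77,0.31,0.6,-1]]]
[[[-0,-0.64,-0,-0.96,0.34,0.29,-1],[-0,-0.64,-0,-0.94,0.34,0.34,-1],[-0,-0.64,-0,-0.92,0.34,0.39,-1],[-0,-0.64,-0,-0.9,0.34,0.44,-1],[-0,-0.64,-0,-0.88,0.34,0.48,-1]]]
[[[-0,-0.65,-0,-0.85,0.35,0.53,-1],[-0,-0.64,-0,-0.82,0.34,0.57,-1],[-0,-0.65,-0,-0.79,0.35,0.61,-1],[-0,-0.64,-0,-0.76,0.34,0.65,-1],[-0,-0.65,-0,-0.72,0.35,0.69,-1]]]
[[[-0,-0.64,-0,-0.69,0.34,0.73,-1],[-0,-0.65,-0,-0.65,0.35,0.76,-1],[-0,-0.64,-0,-0.61,0.34,0.79,-1],[-0,-0.65,-0,-0.57,0.35,0.82,-1],[-0,-0.64,-0,-0.52,0.34,0.85,-1]]]
[[[-0,-0.65,-0,-0.48,0.35,0.89,-1],[0,0,0,0,0,0,-1],[0,0,0,0,0,0,-1],[0,0,0,0,0,0,-1],[0,0,0,0,0,0,-1]]]
end [0.5    0.3601 0.25  ]
```

{"op": "send_rows", "data": {"motion": [[[0,-0.57,0,-0.82,-0.85,-0.56,-1],[0,-0.57,0,-0.84,-0.85,-0.52,-1],[0,-0.57,0,-0.87,-0.85,-0.48,-1],[0,-0.57,0,-0.89,-0.85,-0.44,-1],[0,-0.57,0,-0.91,-0.85,-0.4,-1]]]}}

```text
clock: 0.87
tool_pos: [0.2583, -0.5132, 0.3385]
eef_rot: [-0.193, 0.68, -0.68, 0.193]
contact_force: [0.3, 0.3, -0.1]
opening: 1.001
```

{"op": "send_rows", "data": {"motion": [[[0,-0.57,0,-0.92,-0.85,-0.35,-1],[0,-0.57,0,-0.94,-0.85,-0.31,-1],[0,-0.57,0,-0.95,-0.85,-0.27,-1],[0,-0.57,0,-0.96,-0.85,-0.23,-1],[0,-0.57,0,-0.97,-0.85,-0.18,-1]]]}}

```text
clock: 1.28
tool_pos: [0.3183, -0.4348, 0.4237]
eef_rot: [0.269, -0.654, 0.654, -0.269]
contact_force: [-0.4, -0.0, 0.0]
opening: 1.0
```

```bash
python3 -c "
from h import *
st()"
```

```text
t 1.28 p [ 0.3183 -0.4348  0.4237] yaw -0.7908 F [-0.4 -0.   0. ] M [-0.04 -0.05 -0.02] op 1.0 q [ 1.08  0.41 -0.36  1.55  0.15  1.21 -0.1 ]
```

{"op": "send_rows", "data": {"motion": [[[0,-0.57,0,-0.98,-0.85,-0.14,-1],[0,-0.55,0,-0.95,0,0.01,-1],[0,-0.55,0,-0.95,0,0.05,-1],[0,-0.55,0,-0.95,0,0.1,-1],[0,-0.55,0,-0.94,0,0.14,-1]]]}}

```text
clock: 1.7
tool_pos: [0.3829, -0.364, 0.44]
eef_rot: [0.339, -0.62, 0.621, -0.339]
contact_force: [0.0, 0.0, -0.5]
opening: 1.0
```

{"op": "send_rows", "data": {"motion": [[[0,-0.55,0,-0.93,0,0.18,-1],[0,-0.55,0,-0.92,0,0.22,-1],[0,-0.55,0,-0.91,0,0.26,-1],[0,-0.55,0,-0.9,0,0.3,-1],[0,-0.55,0,-0.89,0,0.34,-1]]]}}

```text
clock: 2.12
tool_pos: [0.4483, -0.2955, 0.4398]
eef_rot: [0.406, -0.579, 0.579, -0.405]
contact_force: [-0.7, 0.5, 0.1]
opening: 0.998
```

{"op": "send_rows", "data": {"motion": [[[0,-0.55,0,-0.87,0,0.38,-1],[0,-0.55,0,-0.86,0,0.41,-1],[0,-0.55,0,-0.84,0,0.45,-1],[0,-0.55,0,-0.82,0,0.49,-1],[0,-0.55,0,-0.79,0,0.52,-1]]]}}

```text
clock: 2.53
tool_pos: [0.5136, -0.2263, 0.4398]
eef_rot: [0.467, -0.531, 0.531, -0.467]
contact_force: [0.6, 0.3, -1.5]
opening: 1.001
```

{"op": "send_rows", "data": {"motion": [[[0,-0.55,0,-0.77,0,0.56,-1],[0,-0.55,0,-0.75,0,0.59,-1],[0,-0.58,0,-0.97,0.3,0.11,-1],[0,-0.58,0,-0.96,0.3,0.15,-1],[0,-0.58,0,-0.95,0.3,0.2,-1]]]}}

```text
clock: 2.95
tool_pos: [0.5477, -0.1399, 0.4209]
eef_rot: [0.525, -0.475, 0.474, -0.524]
contact_force: [0.4, -0.5, -0.4]
opening: 1.0
```

{"op": "send_rows", "data": {"motion": [[[0,-0.58,0,-0.94,0.3,0.24,-1],[0,-0.58,0,-0.93,0.3,0.28,-1],[0,-0.58,0,-0.92,0.3,0.33,-1],[0,-0.58,0,-0.9,0.3,0.37,-1],[0,-0.58,0,-0.88,0.3,0.41,-1]]]}}

```text
clock: 3.37
tool_pos: [0.5622, -0.0439, 0.391]
eef_rot: [0.576, -0.411, 0.41, -0.575]
contact_force: [-0.0, -0.0, 0.1]
opening: 1.002
```

{"op": "send_rows", "data": {"motion": [[[0,-0.58,0,-0.87,0.3,0.45,-1],[0,-0.58,0,-0.84,0.3,0.49,-1],[0,-0.58,0,-0.82,0.3,0.52,-1],[0,-0.58,0,-0.8,0.3,0.56,-1],[0,-0.58,0,-0.77,0.3,0.6,-1]]]}}

```text
clock: 3.78
tool_pos: [0.5765, 0.0524, 0.361]
eef_rot: [0.62, -0.341, 0.341, -0.619]
contact_force: [0.4, -0.2, 0.0]
opening: 0.999
```

```bash
python3 -c "
from h import *
st(); snap('wrist','w1.png')"
```

```text
t 3.78 p [0.5765 0.0524 0.361 ] yaw 0.5642 F [ 0.4 -0.2  0. ] M [-0.02 -0.11 -0.01] op 0.999 q [ 0.25  0.59 -0.74  1.54  0.42  1.18 -0.  ]
```

View pics/w1.png

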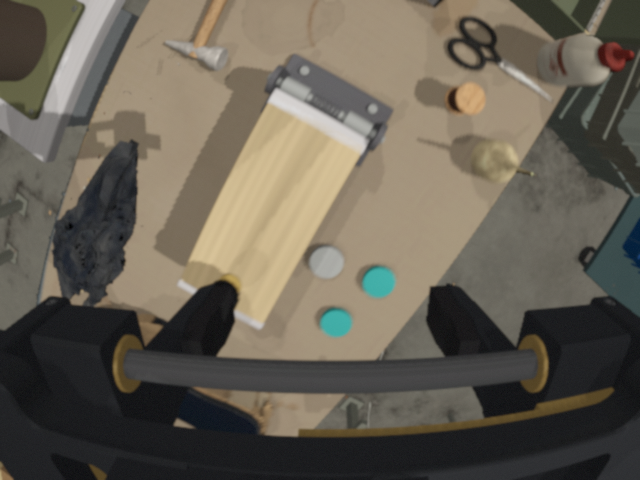

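```bash
python3 -c "
from h import *
i=cv2.imread('pics/w1.png')
cv2.imwrite('pics/w1c.png',cv2.resize(i[50:340,170:400],None,fx=2.05,fy=2.05,interpolation=cv2.INTER_CUBIC))"
```

```text
(no output)
```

View pics/w1c.png

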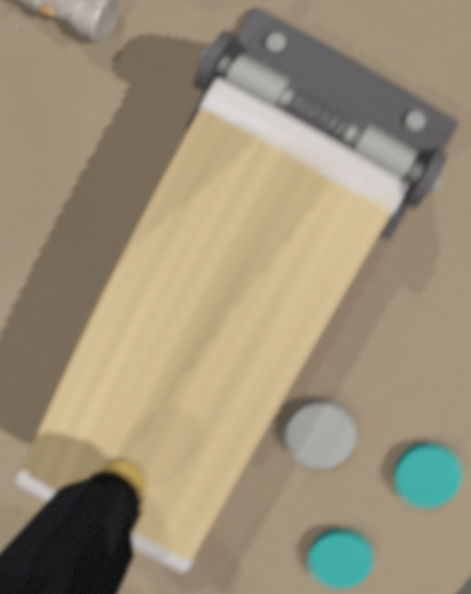

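Run:
```python
from h import *
plan([(.50,.36,.25,1.375)],-1)
```

```text
[[[-0,-0.67,-0,-0.98,0.37,0.33,-1],[-0,-0.67,-0,-0.96,0.37,0.39,-1],[-0,-0.67,-0,-0.94,0.37,0.44,-1],[-0,-0.67,-0,-0.92,0.37,0.49,-1],[-0,-0.67,-0,-0.89,0.37,0.53,-1]]]
[[[-0,-0.67,-0,-0.86,0.37,0.58,-1],[-0,-0.67,-0.01,-0.83,0.37,0.63,-1],[-0,-0.67,-0,-0.79,0.37,0.67,-1],[-0,-0.67,-0.01,-0.76,0.37,0.71,-1],[-0,-0.67,-0,-0.72,0.37,0.75,-1]]]
[[[-0.01,-0.67,-0,-0.67,0.37,0.79,-1],[-0,-0.67,-0.01,-0.63,0.37,0.83,-1],[-0.01,-0.66,-0,-0.59,0.37,0.86,-1],[-0,-0.67,-0.01,-0.54,0.37,0.89,-1],[-0.01,-0.66,-0,-0.49,0.38,0.91,-1]]]
end [0.5001 0.36   0.25  ]
```

Run:
```python
from h import *
np.set_printoptions(precision=4,suppress=True)
s=get_state();d=snap("wrist")
f=lambda u,v:(170+(u+.5)/2.05-.5,50+(v+.5)/2.05-.5)
P=[wonz(d,s,*f(*p),z) for p,z in [((213,83),.077),((408,188),.077),((20,478),.0925),((188,570),.0925)]]
for p in P:print(p)
h=(P[0]+P[1])/2;g=(P[2]+P[3])/2;print(h,g,np.linalg.norm(h-g),np.arctan2(-(h-g)[0],(h-g)[1]))
print("stud",wonz(d,s,*f(126,470),.095))
print("disc",wonz(d,s,*f(320,435),.012), [np.linalg.norm(wonz(d,s,*f(284,435),z)-wonz(d,s,*f(357,435),z)) for z in(.012,.02)])
print("L end pins",wonz(d,s,*f(222,66),.07),wonz(d,s,*f(425,170),.07))
```

```text
[0.4593 0.1215 0.077 ]
[0.579  0.1296 0.077 ]
[ 0.4751 -0.1353  0.0925]
[ 0.5929 -0.1305  0.0925]
[0.5192 0.1255 0.077 ] [ 0.534  -0.1329  0.0925] 0.2593237509768509 0.057320836926613244
stud [ 0.5295 -0.0903  0.095 ]
disc [ 0.6288 -0.0374  0.012 ] [np.float64(0.04928931845572581), np.float64(0.04846746766834619)]
L end pins [0.4572 0.1321 0.07  ] [0.5821 0.1433 0.07  ]
```

{"op": "send_rows", "data": {"motion": [[[0,-0.67,0,-0.98,0.37,0.33,-1],[0,-0.67,0,-0.96,0.37,0.39,-1],[0,-0.67,0,-0.94,0.37,0.44,-1],[0,-0.67,0,-0.92,0.37,0.49,-1],[0,-0.67,0,-0.89,0.37,0.53,-1]]]}}

```text
clock: 4.3
tool_pos: [0.5531, 0.1514, 0.3244]
eef_rot: [0.66, -0.256, 0.256, -0.659]
contact_force: [-1.5, -0.0, -0.4]
opening: 1.002
```

{"op": "send_rows", "data": {"motion": [[[0,-0.67,0,-0.86,0.37,0.58,-1],[0,-0.67,0,-0.83,0.37,0.63,-1],[0,-0.67,0,-0.79,0.37,0.67,-1],[0,-0.67,0,-0.76,0.37,0.71,-1],[0,-0.67,0,-0.72,0.37,0.75,-1]]]}}

```text
clock: 4.72
tool_pos: [0.5292, 0.2524, 0.2874]
eef_rot: [0.688, -0.166, 0.166, -0.687]
contact_force: [-0.4, -0.1, -0.5]
opening: 1.0
```

Run:
```python
from h import *
st();snap("wrist","w2.png")
```

```text
t 4.72 p [0.5292 0.2524 0.2874] yaw 1.0973 F [-0.4 -0.1 -0.5] M [ 0.03 -0.16 -0.02] op 1.0 q [-0.07  0.7  -0.82  1.63  0.57  1.07  0.04]
```

View pics/w2.png

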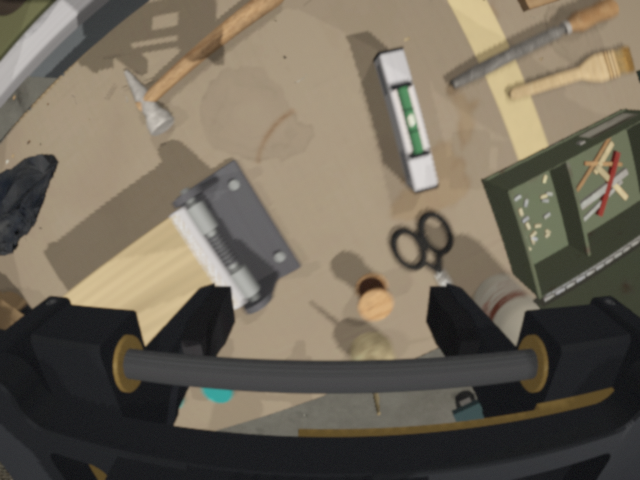

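Run:
```python
from h import *
np.set_printoptions(precision=4,suppress=True)
s=get_state();d=snap("wrist")
for p in [(.494,.3606,.046),(.4243,.3875,.046),(.5632,.3331,.046),(.5682,.3596,.046)]: print(wproj(d,s,p))
crop(d,365,35,450,205,"w2c.png",3.5)
```

```text
[408.5979 128.471 ]
[402.2233  55.6684]
[412.0339 200.501 ]
[436.2935 193.9893]
```

View pics/w2c.png

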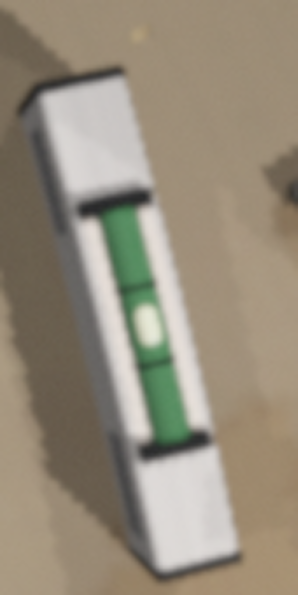

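Run:
```python
from h import *
st()
plan([(.494,.36,.20,1.375)],-1,pad=False)
```

```text
t 4.82 p [0.5273 0.2554 0.287 ] yaw 1.1018 F [-0.2  0.5  0.5] M [ 0.08 -0.13  0.01] op 0.999 q [-0.07  0.7  -0.83  1.63  0.57  1.07  0.04]
[[[-0,-0.57,-0.01,-0.64,0.73,0.65,-1],[-0,-0.57,-0,-0.61,0.73,0.68,-1],[-0,-0.57,-0.01,-0.58,0.72,0.71,-1],[-0,-0.57,-0,-0.54,0.73,0.73,-1],[-0,-0.57,-0.01,-0.51,0.72,0.76,-1]]]
[[[-0,-0.57,-0,-0.48,0.73,0.78,-1]]]
end [0.494  0.3599 0.1999]
```

{"op": "send_rows", "data": {"motion": [[[0,-0.57,0,-0.64,0.73,0.65,-1],[0,-0.57,0,-0.61,0.73,0.68,-1],[0,-0.57,0,-0.58,0.73,0.71,-1],[0,-0.57,0,-0.54,0.73,0.73,-1],[0,-0.57,0,-0.51,0.73,0.76,-1]]]}}

```text
clock: 5.23
tool_pos: [0.5033, 0.3387, 0.2144]
eef_rot: [0.702, -0.087, 0.088, -0.701]
contact_force: [0.5, 0.4, 0.3]
opening: 0.997
```

{"op": "send_rows", "data": {"motion": [[[0,-0.57,0,-0.48,0.73,0.78,-1],[0,0,0,0,0,0,-1],[0,0,0,0,0,0,-1],[0,0,0,0,0,0,-1],[0,0,0,0,0,0,-1]]]}}

```text
clock: 5.65
tool_pos: [0.4987, 0.3559, 0.201]
eef_rot: [0.704, -0.072, 0.073, -0.703]
contact_force: [0.3, 0.3, -0.1]
opening: 1.0
```

Run:
```python
from h import *
st();d=snap("wrist","w3.png")
```

```text
t 5.65 p [0.4987 0.3559 0.201 ] yaw 1.3659 F [ 0.3  0.3 -0.1] M [ 0.03 -0.11 -0.01] op 1.0 q [-0.27  0.85 -0.81  1.64  0.72  0.98  0.04]
```

View pics/w3.png

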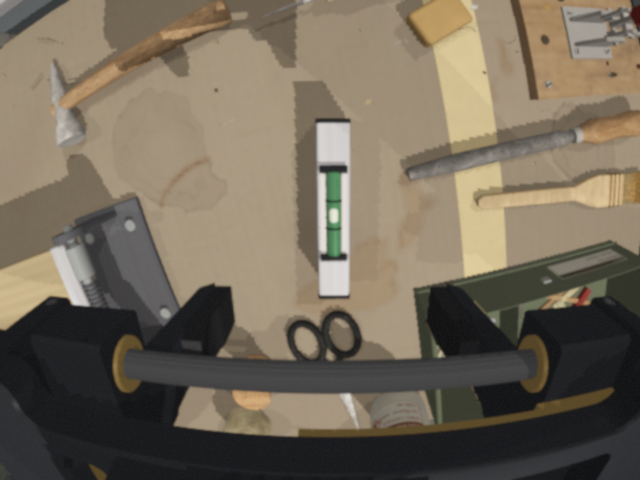

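Run:
```python
from h import *
np.set_printoptions(precision=4,suppress=True)
s=get_state();d=snap("wrist")
P=np.array([wonz(d,s,*p,.046) for p in [(317,120),(350,120),(350,297),(319,297.5)]])
print(P,P.mean(0)); a=(P[3]+P[2]-P[0]-P[1])/2;print(np.linalg.norm(a),np.arctan2(a[1],a[0]))
print([wproj(d,s,x) for x in [(.494,.36,.052)]])
c=P.mean(0)
plan([(c[0],c[1],.20,1.5708+np.arctan2(a[1],a[0])),(c[0],c[1],.028,1.5708+np.arctan2(a[1],a[0]))],-1,vmax=.9)
```

```text
[[0.4174 0.3617 0.046 ]
 [0.4224 0.3862 0.046 ]
 [0.567  0.3583 0.046 ]
 [0.562  0.3321 0.046 ]] [0.4922 0.3596 0.046 ]
0.1474491566909674 -0.1957187396371063
[array([335.1938, 217.7293])]
[[[-0,-0.1,0.02,-0.33,0.05,0.1,-1],[-0,-0,0,-0,0.86,-0,-1],[-0,-0,0,-0,0.86,-0,-1],[-0,-0,0,-0,0.86,-0,-1],[-0,-0,0,-0,0.86,-0,-1]]]
[[[-0,-0,0,-0,0.86,-0,-1],[-0,-0,0,-0,0.86,-0,-1],[-0,-0,0,-0,0.86,-0,-1],[-0,-0,0,-0,0.86,-0,-1],[-0,-0,0,-0,0.86,-0,-1]]]
[[[-0,-0,0,-0,0.86,-0,-1],[0,0,0,0,0,0,-1],[0,0,0,0,0,0,-1],[0,0,0,0,0,0,-1],[0,0,0,0,0,0,-1]]]
end [0.4923 0.3596 0.0279]
```

{"op": "send_rows", "data": {"motion": [[[0,-0.1,0,-0.33,0,0.1,-1],[0,0,0,0,0.86,0,-1],[0,0,0,0,0.86,0,-1],[0,0,0,0,0.86,0,-1],[0,0,0,0,0.86,0,-1]]]}}

```text
clock: 6.17
tool_pos: [0.491, 0.3609, 0.1311]
eef_rot: [-0.704, 0.068, -0.068, 0.704]
contact_force: [0.1, -0.3, 0.2]
opening: 0.999
```

{"op": "send_rows", "data": {"motion": [[[0,0,0,0,0.86,0,-1],[0,0,0,0,0.86,0,-1],[0,0,0,0,0.86,0,-1],[0,0,0,0,0.86,0,-1],[0,0,0,0,0.5,0,-1]]]}}

```text
clock: 6.58
tool_pos: [0.4905, 0.3603, 0.0511]
eef_rot: [0.704, -0.069, 0.068, -0.703]
contact_force: [-0.0, -0.3, -0.1]
opening: 1.001
```

{"op": "send_rows", "data": {"motion": [[[0,0,0,0,0.5,0,-1],[0,0,0,0,0.4,0,-1],[0,0,0,0,0.35,0,-1],[0,0,0,0,0,0,-1],[0,0,0,0,0,0,-1]]]}}

```text
clock: 7.0
tool_pos: [0.4912, 0.361, 0.0276]
eef_rot: [-0.704, 0.068, -0.068, 0.704]
contact_force: [-0.5, 0.6, -0.6]
opening: 1.003
```

Run:
```python
from h import *
st();d=snap("wrist","w4.png")
```

```text
t 7.0 p [0.4912 0.361  0.0276] yaw 1.3774 F [-0.5  0.6 -0.6] M [ 0.05 -0.12 -0.  ] op 1.003 q [-0.36  1.07 -0.64  1.72  0.96  0.69 -0.16]
```

View pics/w4.png

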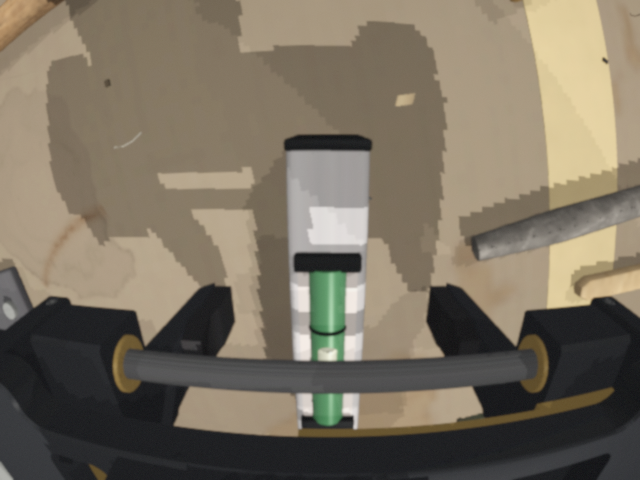

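{"op": "send_rows", "data": {"motion": [[[0,0,0,0,0,0,1],[0,0,0,0,0,0,1],[0,0,0,0,0,0,1],[0,0,0,0,0,0,1],[0,0,0,0,0,0,1]]], "force": 30}}

```text
clock: 7.47
tool_pos: [0.4912, 0.3609, 0.0277]
eef_rot: [-0.704, 0.068, -0.068, 0.704]
contact_force: [-0.0, 0.1, 0.2]
opening: 0.644
```

{"op": "send_rows", "data": {"motion": [[[0,0,0,0,0,0,1],[0,0,0,0,0,0,1],[0,0,0,0,-0.3,0,1],[0,0,0,0,-0.6,0,1],[0,0,0,0,-0.9,0,1]]]}}

```text
clock: 7.88
tool_pos: [0.4904, 0.3601, 0.0633]
eef_rot: [0.705, -0.069, 0.068, -0.703]
contact_force: [0.5, 0.0, -2.4]
opening: 0.283
```

{"op": "send_rows", "data": {"motion": [[[0,0,0,0,-1,0,1],[0,0,0,0,-1,0,1],[0,0,0,0,-1,0,1],[0,0,0,0,-1,0,1],[0,0,0,0,-1,0,1]]]}}

```text
clock: 8.3
tool_pos: [0.4907, 0.3604, 0.165]
eef_rot: [0.704, -0.068, 0.068, -0.704]
contact_force: [0.3, 0.2, -2.8]
opening: 0.281
```

Run:
```python
from h import *
st();d=snap("wrist","w5.png")
plan([(.5246,.06,.20,0.04),(.5246,.031,.16,0.04)],1,vmax=.7,wmax=.7)
```

```text
t 8.3 p [0.4907 0.3604 0.165 ] yaw 1.3779 F [ 0.3  0.2 -2.8] M [ 0.05 -0.17 -0.01] op 0.281 q [-0.29  0.89 -0.78  1.68  0.76  0.91 -0.01]
[[[-0,0.7,-0,0.19,-0.07,-0.6,1],[-0,0.7,-0,0.22,-0.07,-0.59,1],[-0,0.7,-0,0.25,-0.07,-0.58,1],[-0,0.7,-0,0.29,-0.07,-0.57,1],[-0,0.7,-0,0.32,-0.07,-0.55,1]]]
[[[-0,0.7,-0,0.35,-0.07,-0.53,1],[-0,0.7,-0,0.38,-0.07,-0.51,1],[-0,0.7,-0,0.4,-0.07,-0.49,1],[-0,0.69,-0,0.43,-0.07,-0.46,1],[-0,0.7,-0,0.46,-0.07,-0.44,1]]]
[[[-0,0.69,-0,0.48,-0.06,-0.41,1],[-0.01,0.7,-0,0.5,-0.07,-0.39,1],[-0,0.69,-0,0.52,-0.06,-0.36,1],[-0.01,0.7,-0,0.54,-0.06,-0.33,1],[-0,0.69,-0,0.56,-0.06,-0.3,1]]]
[[[-0.01,0.7,-0,0.58,-0.07,-0.26,1],[-0,0.69,-0,0.59,-0.06,-0.23,1],[-0,0.7,-0,0.6,-0.07,-0.2,1],[-0.01,0.69,-0,0.61,-0.06,-0.17,1],[-0,0.7,-0.01,0.62,-0.07,-0.13,1]]]
[[[-0.01,0.69,-0,0.63,-0.06,-0.1,1],[-0,0.7,-0.01,0.63,-0.07,-0.06,1],[-0.01,0.69,-0,0.63,-0.06,-0.03,1],[-0,0.7,-0.01,0.63,-0.06,0.01,1],[-0,-0,0,0.48,0.67,-0.02,1]]]
[[[-0,-0,0,0.49,0.66,-0.02,1],[-0,-0,0,0.48,0.67,-0.02,1],[0,0,0,0,0,0,1],[0,0,0,0,0,0,1],[0,0,0,0,0,0,1]]]
end [0.5246 0.031  0.1599]
```

View pics/w5.png

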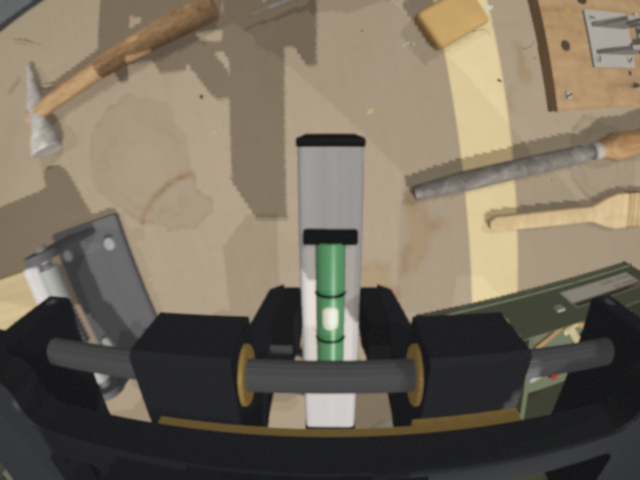

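{"op": "send_rows", "data": {"motion": [[[0,0.7,0,0.19,-0.2,-0.6,1],[0,0.7,0,0.22,-0.2,-0.59,1],[0,0.7,0,0.25,-0.2,-0.58,1],[0,0.7,0,0.29,-0.2,-0.57,1],[0,0.7,0,0.32,-0.2,-0.55,1]]]}}

```text
clock: 8.77
tool_pos: [0.4975, 0.2969, 0.1834]
eef_rot: [0.688, -0.167, 0.166, -0.687]
contact_force: [-0.2, 0.1, -3.0]
opening: 0.283
```

{"op": "send_rows", "data": {"motion": [[[0,0.7,0,0.35,-0.2,-0.53,1],[0,0.7,0,0.38,-0.2,-0.51,1],[0,0.7,0,0.4,-0.2,-0.49,1],[0,0.7,0,0.43,-0.1,-0.46,1],[0,0.7,0,0.46,0,-0.44,1]]]}}

```text
clock: 9.18
tool_pos: [0.5046, 0.2343, 0.1978]
eef_rot: [-0.657, 0.261, -0.261, 0.657]
contact_force: [-0.2, -0.4, -3.0]
opening: 0.284
```

{"op": "send_rows", "data": {"motion": [[[0,0.7,0,0.48,0,-0.41,1],[0,0.7,0,0.5,0,-0.39,1],[0,0.7,0,0.52,0,-0.36,1],[0,0.7,0,0.54,0,-0.33,1],[0,0.7,0,0.56,0,-0.3,1]]]}}

```text
clock: 9.6
tool_pos: [0.5108, 0.1711, 0.1974]
eef_rot: [0.615, -0.35, 0.35, -0.614]
contact_force: [0.1, -0.2, -3.3]
opening: 0.278
```

{"op": "send_rows", "data": {"motion": [[[0,0.7,0,0.58,0,-0.26,1],[0,0.7,0,0.59,0,-0.23,1],[0,0.7,0,0.6,0,-0.2,1],[0,0.7,0,0.61,0,-0.17,1],[0,0.7,0,0.62,0,-0.13,1]]]}}

```text
clock: 10.02
tool_pos: [0.5181, 0.1078, 0.1975]
eef_rot: [0.559, -0.433, 0.433, -0.559]
contact_force: [-0.2, 0.2, -3.6]
opening: 0.281
```

{"op": "send_rows", "data": {"motion": [[[0,0.7,0,0.63,0,-0.1,1],[0,0.7,0,0.63,0,-0.06,1],[0,0.7,0,0.63,0,-0.03,1],[0,0.7,0,0.63,0,0,1],[0,0,0,0,0,0,1]]]}}

```text
clock: 10.43
tool_pos: [0.5232, 0.0544, 0.1973]
eef_rot: [0.507, -0.493, 0.494, -0.505]
contact_force: [-1.1, -1.3, -3.4]
opening: 0.282
```

{"op": "send_rows", "data": {"motion": [[[0,0,0,0,0,0,1],[0,0,0,0,0,0,1],[0,0,0,0,0,0,1],[0,0,0,0,0,0,1],[0,0,0,0,0,0,1]]]}}

```text
clock: 10.85
tool_pos: [0.523, 0.0593, 0.1975]
eef_rot: [-0.509, 0.491, -0.491, 0.509]
contact_force: [0.1, 0.3, -3.0]
opening: 0.281
```

Run:
```python
from h import *
st();d=snap("wrist","w6.png");snap("scene","s6.png")
```

```text
t 10.85 p [0.523  0.0593 0.1975] yaw 0.0348 F [ 0.1  0.3 -3. ] M [ 0.   -0.09 -0.05] op 0.281 q [ 0.1   0.68 -0.49  1.91  0.49  0.67 -0.65]
```

View pics/w6.png

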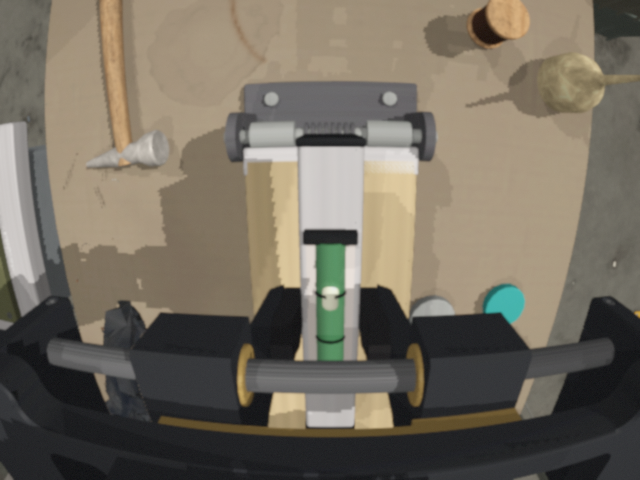

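View pics/s6.png

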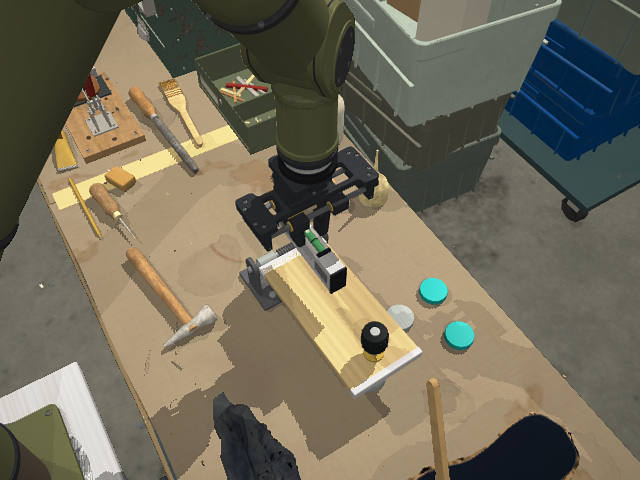

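Run:
```python
from h import *
np.set_printoptions(precision=4,suppress=True)
s=get_state();d=snap("wrist")
for n,u,v,z in [("bl",244,149,.078),("br",419,150,.078),("pl",236,135,.069),("pr",432,135,.069),("L1",250,250,.085),("R1",416,250,.085)]: print(n,wonz(d,s,u,v,z))
a=wonz(d,s,301,142,.214-.0);b=wonz(d,s,363,142,.214)
print("level end",a,b,"tcp dist",np.linalg.norm((a+b)[:2]/2-s["tool_pos"][:2]))
```

```text
bl [0.4616 0.1176 0.078 ]
br [0.5809 0.1212 0.078 ]
pl [0.4536 0.127  0.069 ]
pr [0.592  0.1321 0.069 ]
L1 [0.4661 0.0474 0.085 ]
R1 [0.5835 0.0515 0.085 ]
level end [0.511  0.1299 0.214 ] [0.53   0.1306 0.214 ] tcp dist 0.07128701944642137
```

Run:
```python
from h import *
a=snap("scene");b=snap("side","d6.png")
crop(a,290,215,360,300,"a7.png",7);crop(b,300,140,440,300,"b7.png",4)
```

```text
(no output)
```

View pics/a7.png

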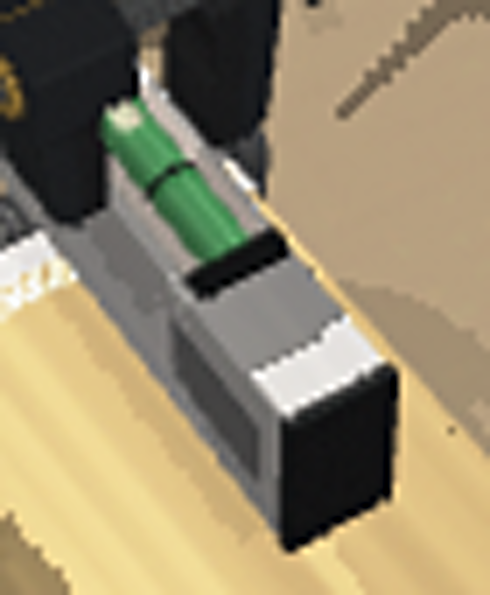

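View pics/b7.png

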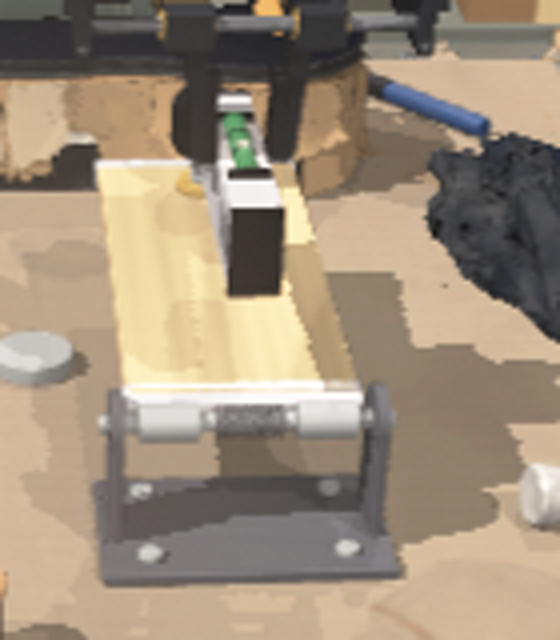

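Run:
```python
from h import *
np.set_printoptions(precision=4,suppress=True)
s=get_state();a=snap("scene");b=snap("side");p=np.array(s["tool_pos"]);yaw=yaw_now(s)
ax=np.array([np.sin(yaw),-np.cos(yaw),0]) # tool x dir (toward -y)
def cut(d,q,off):
    o,r=ray(d,*q);t=(ax@(p+ax*off)-ax@o)/(ax@r);return o+r*t
A=lambda u,v,x0,y0,k:(x0+(u+.5)/k-.5,y0+(v+.5)/k-.5)
for off in(.075,.078):
  for q in[(288,548),(392,497),(285,415),(397,370)]:print("-y end",off,cut(a,A(*q,290,215,7),off))
for q in[(230,293),(281,293),(230,207),(283,205)]:print("+y end",cut(b,A(*q,300,140,4),-.074))
```

```text
-y end 0.075 [ 0.5148 -0.0167  0.1391]
-y end 0.075 [ 0.5411 -0.0158  0.1362]
-y end 0.075 [ 0.5132 -0.0167  0.1899]
-y end 0.075 [ 0.5404 -0.0158  0.184 ]
-y end 0.078 [ 0.5128 -0.0197  0.1449]
-y end 0.078 [ 0.5389 -0.0188  0.1421]
-y end 0.078 [ 0.5112 -0.0198  0.1954]
-y end 0.078 [ 0.5382 -0.0189  0.1895]
+y end [0.5311 0.133  0.1425]
+y end [0.5062 0.1321 0.142 ]
+y end [0.533  0.133  0.1884]
+y end [0.5079 0.1322 0.1891]
```

{"op": "send_rows", "data": {"motion": [[[0,-0.1,-0.2,0.3,0.4,0.1,1],[0,0,-0.2,0.3,0.5,0,1],[0,0,-0.2,0.3,0.5,0,1],[0,0,-0.2,0.27,0.5,0,1],[0,0,-0.14,0,0.5,0,1]]]}}

```text
clock: 11.62
tool_pos: [0.5256, 0.0318, 0.1486]
eef_rot: [0.529, -0.47, 0.509, -0.49]
contact_force: [-1.1, -0.8, -3.6]
opening: 0.282
```

{"op": "send_rows", "data": {"motion": [[[0,0,0,0,0,0,1],[0,0,0,0,0,0,1],[0,0,0,0,0,0,1],[0,0,0,0,0,0,1],[0,0,0,0,0,0,1]]]}}

```text
clock: 12.03
tool_pos: [0.5263, 0.0338, 0.1506]
eef_rot: [0.528, -0.47, 0.509, -0.492]
contact_force: [-0.5, 0.1, -3.7]
opening: 0.287
```

Run:
```python
from h import *
s=st();print(Rot.from_quat(s["eef_rot"]).as_matrix().round(3));snap("wrist","w8.png");b=snap("side");crop(b,300,140,440,300,"b8.png",4);a=snap("scene");crop(a,270,215,430,400,"a8.png",4)
```

```text
t 12.03 p [0.5263 0.0338 0.1506] yaw 0.0414 F [-0.5  0.1 -3.7] M [ 0.11 -0.04 -0.02] op 0.287 q [ 0.03  0.74 -0.37  1.94  0.6   0.59 -0.73]
[[ 0.041  0.004  0.999]
 [-0.996 -0.075  0.041]
 [ 0.075 -0.997  0.001]]
```

View pics/a8.png

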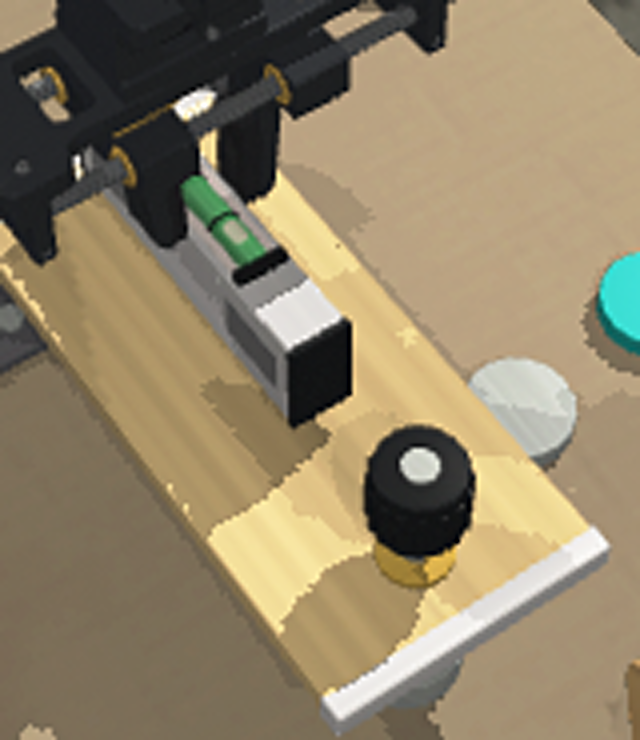

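View pics/w8.png

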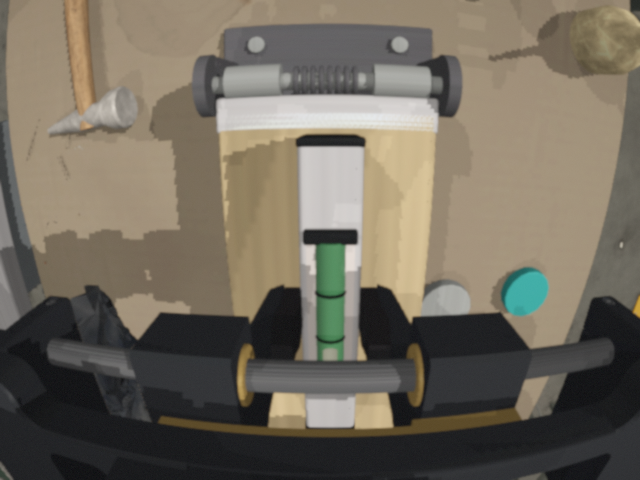

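View pics/b8.png

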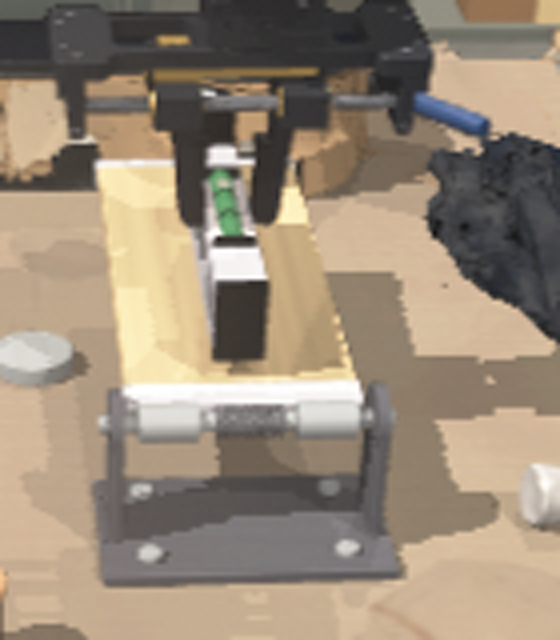

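{"op": "send_rows", "data": {"motion": [[[0,0,0,-0.15,0.25,-0.03,1],[0,0,0,0,0.25,0,1],[0,0,0,0,0,0,1],[0,0,0,0,0,0,1],[0,0,0,0,0,0,1]]]}}

```text
clock: 12.6
tool_pos: [0.5252, 0.0358, 0.1397]
eef_rot: [0.528, -0.47, 0.508, -0.491]
contact_force: [0.5, 0.4, -3.2]
opening: 0.282
```

{"op": "send_rows", "data": {"motion": [[[0,0,0,0,0.1,0,1],[0,0,0,0,0.1,0,1],[0,0,0,0,0,0,1],[0,0,0,0,0,0,1],[0,0,0,0,0,0,1]]]}}

```text
clock: 13.02
tool_pos: [0.5257, 0.0355, 0.1373]
eef_rot: [0.528, -0.469, 0.509, -0.492]
contact_force: [-4.4, 0.0, 11.4]
opening: 0.285
```

{"op": "send_rows", "data": {"motion": [[[0,0,0,0,-0.08,0,1],[0,0,0,0,0,0,1],[0,0,0,0,0,0,0.3],[0,0,0,0,0,0,-0.3],[0,0,0,0,0,0,-0.6]]]}}

```text
clock: 13.43
tool_pos: [0.5255, 0.0357, 0.1375]
eef_rot: [0.528, -0.47, 0.508, -0.492]
contact_force: [-0.5, -0.2, 0.1]
opening: 0.481
```

{"op": "send_rows", "data": {"motion": [[[0,0,0,0,0,0,-0.6],[0,0,0,0,0,0,-0.6],[0,0,0,0,0,0,-0.6],[0,0,0,0,-0.5,0,-0.6],[0,0,0,0,-1,0,-0.6]]]}}

```text
clock: 13.85
tool_pos: [0.5238, 0.0375, 0.1666]
eef_rot: [0.53, -0.471, 0.507, -0.49]
contact_force: [0.2, 0.5, 0.7]
opening: 0.8
```

{"op": "send_rows", "data": {"motion": [[[0,0,0.47,0,-1,0,-1],[0,0,0.47,0,-1,0,-1],[0,0,0,0,-0.5,0,-1],[0,0,0,0,0,0,-1],[0,0,0,0,0,0,-1]]]}}

```text
clock: 14.27
tool_pos: [0.5252, 0.0401, 0.2177]
eef_rot: [-0.51, 0.489, -0.49, 0.51]
contact_force: [0.3, 0.5, -0.2]
opening: 1.0
```

Run:
```python
from h import *
s=st();snap("wrist","w9.png");a=snap("scene");crop(a,235,215,435,400,"a9.png",4)
```

```text
t 14.27 p [0.5252 0.0401 0.2177] yaw 0.0412 F [ 0.3  0.5 -0.2] M [-0.07 -0.1   0.07] op 1.0 q [ 0.15  0.65 -0.51  1.89  0.47  0.72 -0.59]
```

View pics/w9.png

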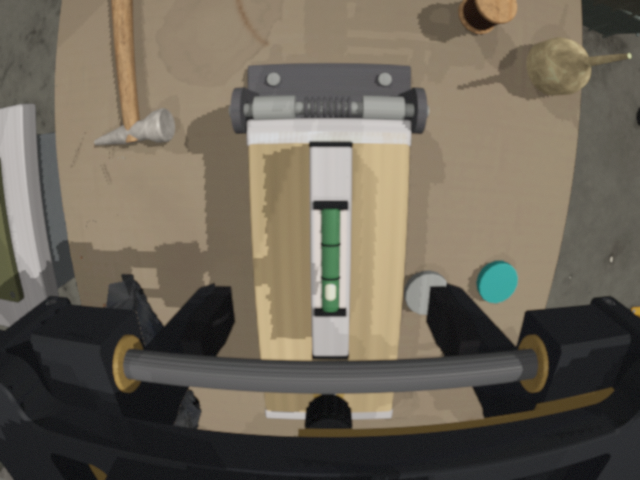

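View pics/a9.png

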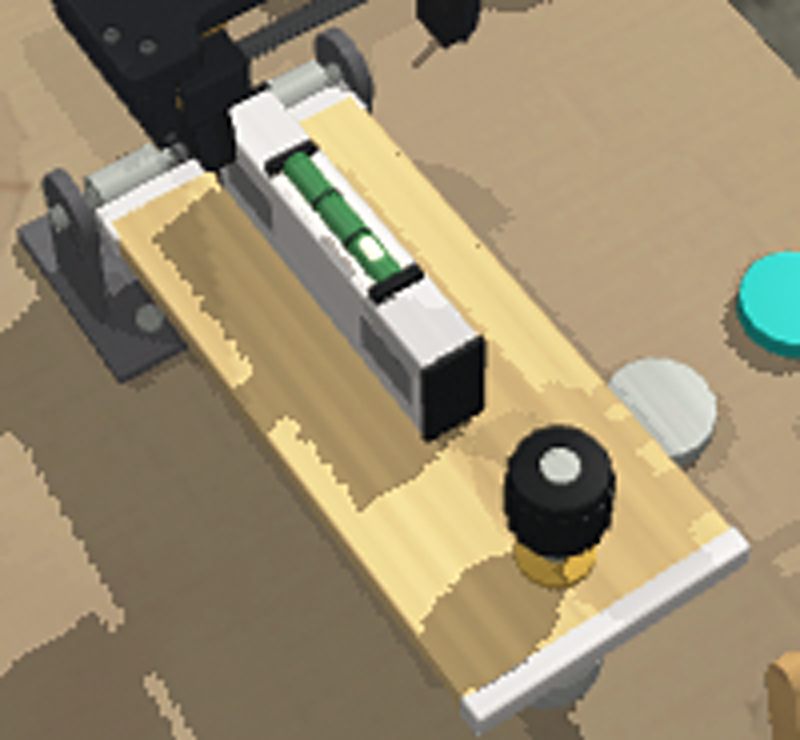

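Run:
```python
from h import *
np.set_printoptions(precision=4,suppress=True)
s=st();d=snap("wrist","w10.png");b=snap("side");a=snap("scene")
crop(d,230,100,430,430,"w10c.png",1.8)
for X in [(.5297,-.105,.149),(.5314,-.1055,.149)]:print(wproj(d,s,X),proj(a,X),proj(b,X))
crop(a,340,305,410,370,"k10.png",7);crop(b,320,150,380,200,"k10b.png",8)
P=np.array([wonz(d,s,u,v,z) for u,v,z in [(310,145,.123),(352,145,.123),(312,357,.131),(348.5,357,.131)]]);print(P,P.mean(0))
```

```text
t 14.37 p [0.5245 0.0404 0.2165] yaw 0.0423 F [-0.3  0.3 -0.6] M [ 0.   -0.07 -0.01] op 0.997 q [ 0.15  0.65 -0.51  1.89  0.47  0.72 -0.59]
[329.7416 435.8138] (np.float64(373.84271060557), np.float64(331.06374172207535)) (np.float64(350.0753230800493), np.float64(163.16969377372465))
[331.9311 436.2898] (np.float64(375.07034445116903), np.float64(330.7702795183338)) (np.float64(349.33437990928877), np.float64(163.08840407270844))
[[ 0.5089  0.1036  0.123 ]
 [ 0.5341  0.1047  0.123 ]
 [ 0.5143 -0.0411  0.131 ]
 [ 0.5402 -0.0399  0.131 ]] [0.5244 0.0318 0.127 ]
```

View pics/w10c.png

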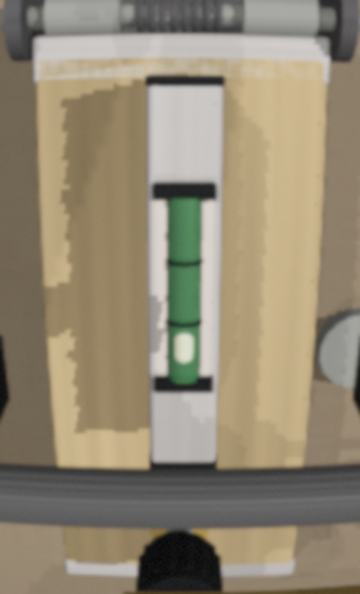

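View pics/k10.png

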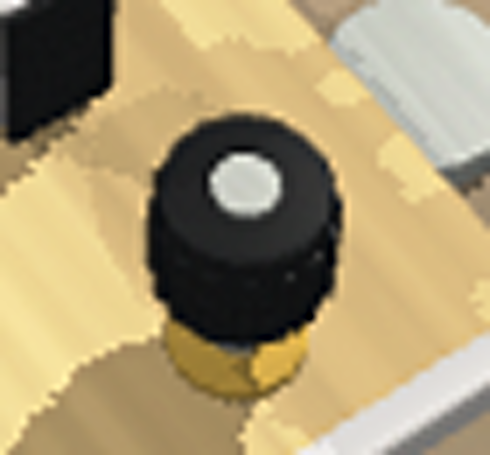

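View pics/k10b.png

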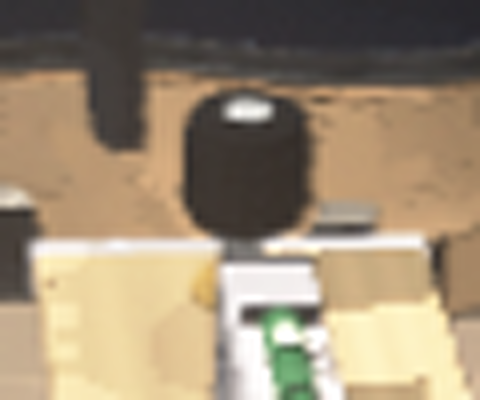

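{"op": "send_rows", "data": {"motion": [[[0,0,0,0.6,0,0,-1],[0,0,0,0.8,0,0,-1],[0,0,0,0.9,0,0,-1],[0,0,0,0.9,0,0,-1],[0,0,0,0.9,0.2,0,-1]]]}}

```text
clock: 14.93
tool_pos: [0.5286, -0.0435, 0.2134]
eef_rot: [0.51, -0.489, 0.49, -0.51]
contact_force: [0.2, -0.4, 0.1]
opening: 0.999
```

{"op": "send_rows", "data": {"motion": [[[0,0,0,0.9,0.3,0,-1],[0,0,-0.2,0.9,0.3,0,-1],[0,0,-0.3,0.7,0.3,0,-1],[0,0,-0.22,0.57,0.23,0,-1],[0,0,0,0,0,0,-1]]]}}

```text
clock: 15.35
tool_pos: [0.5302, -0.1059, 0.1903]
eef_rot: [0.525, -0.475, 0.505, -0.494]
contact_force: [-0.2, 0.1, -1.2]
opening: 1.0
```

{"op": "send_rows", "data": {"motion": [[[0,0,0,0,0,0,-1],[0,0,0,0,0,0,-1],[0,0,0,0,0,0,-1],[0,0,0,0,0,0,-1],[0,0,0,0,0,0,-1]]]}}

```text
clock: 15.77
tool_pos: [0.5313, -0.1028, 0.1917]
eef_rot: [0.524, -0.474, 0.504, -0.496]
contact_force: [-0.3, -0.1, 0.3]
opening: 1.001
```

Run:
```python
from h import *
s=st();print(Rot.from_quat(s["eef_rot"]).as_matrix().round(3));snap("wrist","w11.png");a=snap("scene");crop(a,235,155,435,400,"a11.png",2.4);b=snap("side");crop(b,280,80,430,230,"b11.png",4)
```

```text
t 15.77 p [ 0.5313 -0.1028  0.1917] yaw 0.0423 F [-0.3 -0.1  0.3] M [ 0.02 -0.07  0.02] op 1.001 q [ 0.35  0.69 -0.46  1.89  0.56  0.69 -0.42]
[[ 0.042  0.003  0.999]
 [-0.997 -0.057  0.042]
 [ 0.057 -0.998  0.   ]]
```

View pics/w11.png

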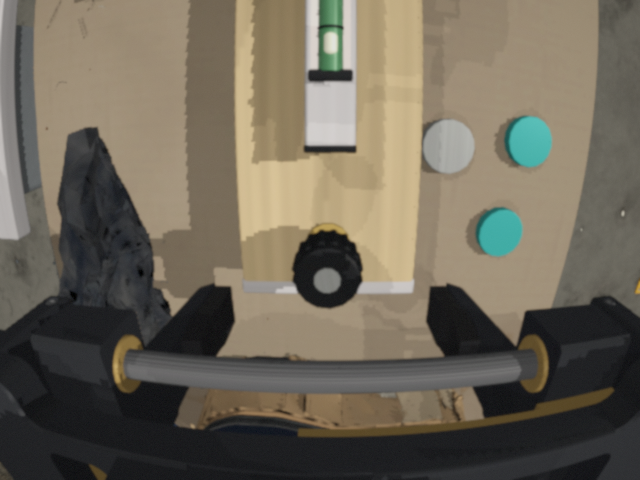

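View pics/a11.png

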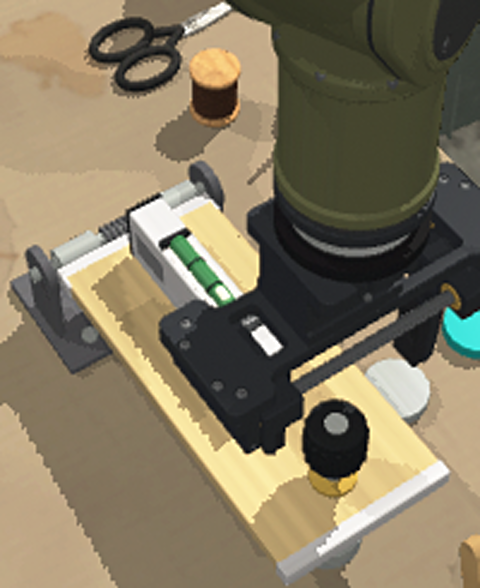

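View pics/b11.png

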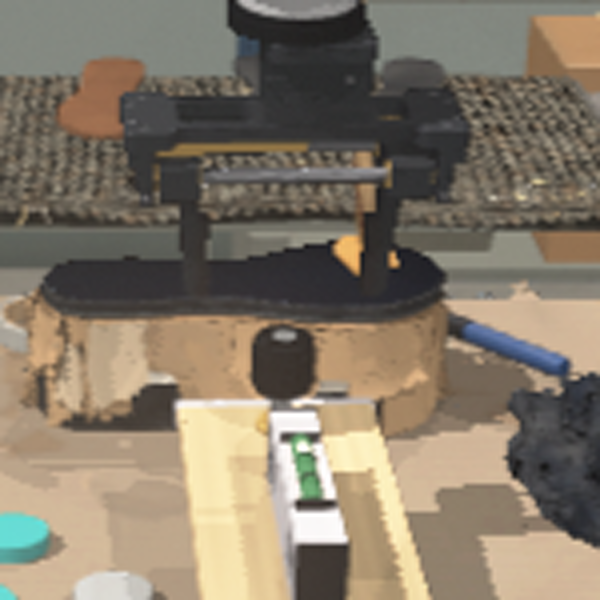

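Run:
```python
from h import *
np.set_printoptions(precision=4,suppress=True)
s=get_state();d=snap("wrist")
for z in(.146,.149,.152):print(wonz(d,s,327.3,281,z))
print([np.linalg.norm(wonz(d,s,422.5,147,z)-wonz(d,s,474,147,z)) for z in(.012,.02)])
a=snap("scene");print(tri(a,(375,331),a,(375,331)) if 0 else onz(a,375,331,.149))
```

```text
[ 0.5294 -0.1088  0.146 ]
[ 0.5293 -0.1073  0.149 ]
[ 0.5293 -0.1057  0.152 ]
[np.float64(0.04676570834561173), np.float64(0.0455437018755774)]
[ 0.5311 -0.1057  0.149 ]
```

{"op": "send_rows", "data": {"motion": [[[0,0,0,0.07,0.5,-0.07,-1],[0,0,0,0,0.75,0,-1],[0,0,0,0,0.8,0,-1],[0,0,0,0,0.7,0,-1],[0,0,0,0,0.5,0,-1]]]}}

```text
clock: 16.43
tool_pos: [0.529, -0.1088, 0.1248]
eef_rot: [0.525, -0.475, 0.503, -0.495]
contact_force: [-0.3, -0.1, -0.7]
opening: 1.001
```

{"op": "send_rows", "data": {"motion": [[[0,0,0,0,0,0,-1],[0,0,0,0,0,0,-1],[0,0,0,0,0,0,-0.6],[0,0,0,0,0,0,0],[0,0,0,0,0,0,1]]], "force": 20}}

```text
clock: 16.85
tool_pos: [0.5304, -0.1086, 0.1273]
eef_rot: [0.524, -0.474, 0.504, -0.496]
contact_force: [-0.3, -0.9, 0.6]
opening: 0.796
```

{"op": "send_rows", "data": {"motion": [[[0,0,0,0,0,0,1],[0,0,0,0,0,0,1],[0,0,0,0,0,0,1],[0,0,0,0,0,0,1],[0,0,0,0,0,0,1]]], "force": 50}}

```text
clock: 17.27
tool_pos: [0.5299, -0.1086, 0.1267]
eef_rot: [0.524, -0.475, 0.504, -0.496]
contact_force: [0.6, 0.2, -0.1]
opening: 0.414
```

Run:
```python
from h import *
s=st();snap("wrist","w12.png");b=snap("side");crop(b,280,80,430,300,"b12.png",2.7)
```

```text
t 17.27 p [ 0.5299 -0.1086  0.1267] yaw 0.0414 F [ 0.6  0.2 -0.1] M [-0.01 -0.06  0.04] op 0.414 q [ 0.31  0.79 -0.38  1.93  0.65  0.55 -0.5 ]
```

View pics/w12.png

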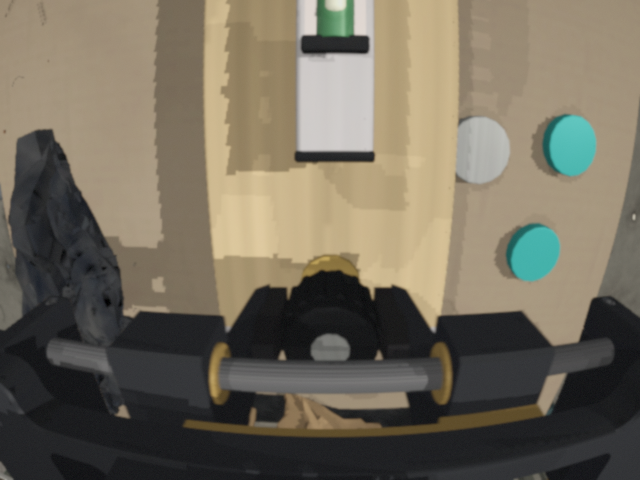

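View pics/b12.png

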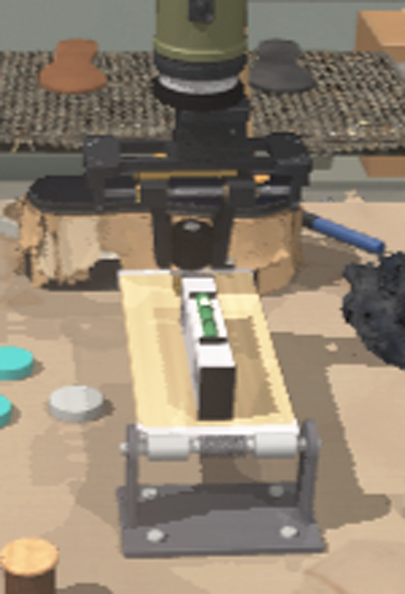

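{"op": "send_rows", "data": {"motion": [[[0,0,0,0,0,0,1],[0,0,0,0,0,0,1],[0,0,0.1,0.02,0.1,0,1],[0,0,0.1,0.02,0.1,0,1],[0,0,0.1,0.02,0.1,0,1]]], "force": 50}}

```text
clock: 17.78
tool_pos: [0.53, -0.11, 0.1208]
eef_rot: [0.518, -0.481, 0.498, -0.502]
contact_force: [-0.7, 0.5, 5.3]
opening: 0.396
```

{"op": "send_rows", "data": {"motion": [[[0,0,0.1,0.02,0.1,0,1],[0,0,0.1,0.02,0.1,0,1],[0,0,0,0,0,0,1],[0,0,0,0,0,0,1],[0,0,0,0,0,0,1]]]}}

```text
clock: 18.2
tool_pos: [0.5301, -0.1108, 0.1168]
eef_rot: [0.514, -0.485, 0.494, -0.506]
contact_force: [-1.7, 1.0, 6.0]
opening: 0.393
```

Run:
```python
from h import *
s=st();b=snap("side");crop(b,310,150,390,260,"b13.png",5)
```

```text
t 18.2 p [ 0.5301 -0.1108  0.1168] yaw 0.0414 F [-1.7  1.   6. ] M [ 0.2   0.14 -0.06] op 0.393 q [ 0.35  0.81 -0.41  1.93  0.64  0.53 -0.46]
```

View pics/b13.png

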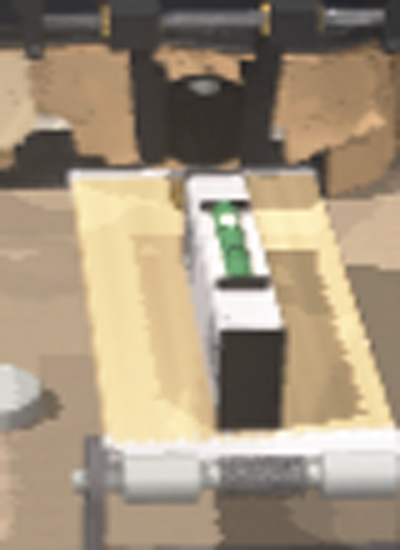

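{"op": "send_rows", "data": {"motion": [[[0,0,0.07,0.01,0.07,0,1],[0,0,0.07,0.01,0.07,0,1],[0,0,0,0,0,0,1],[0,0,0,0,0,0,1],[0,0,0,0,0,0,1]]]}}

```text
clock: 18.67
tool_pos: [0.5301, -0.111, 0.1158]
eef_rot: [0.512, -0.487, 0.491, -0.509]
contact_force: [-4.8, 1.9, 21.4]
opening: 0.397
```

{"op": "send_rows", "data": {"motion": [[[0,0,0,0,0.07,0,1],[0,0,0,0,0,0,1],[0,0,0,0,0,0,1],[0,0,0,0,0,0,1],[0,0,0,0,0,0,1]]]}}

```text
clock: 19.08
tool_pos: [0.5302, -0.111, 0.1156]
eef_rot: [0.512, -0.487, 0.492, -0.509]
contact_force: [-7.2, 1.0, 32.1]
opening: 0.392
```

{"op": "send_rows", "data": {"motion": [[[0,0,0,0,-0.02,0.05,1],[0,0,0,0,0,0,1],[0,0,0,0,0,0,1],[0,0,0,0,0,0,1],[0,0,0,0,0,0,1]]]}}

```text
clock: 19.5
tool_pos: [0.5302, -0.111, 0.1156]
eef_rot: [0.512, -0.488, 0.491, -0.508]
contact_force: [-7.7, 2.3, 30.5]
opening: 0.39
```

{"op": "send_rows", "data": {"motion": [[[0,0,0,0,0,0,1],[0,0,0,0,0,0,1],[0,0,0,0,0,0,1],[0,0,0,0,0,0,1],[0,0,0,0,0,0,1]]]}}

```text
clock: 19.92
tool_pos: [0.5303, -0.111, 0.1156]
eef_rot: [0.512, -0.488, 0.491, -0.508]
contact_force: [-9.4, 2.6, 31.4]
opening: 0.395
```

{"op": "send_rows", "data": {"motion": [[[0,0,0,0,0,0,1],[0,0,0,0,0,0,1],[0,0,0,0,0,0,1],[0,0,0,0,0,0,1],[0,0,0,0,0,0,1]]]}}

```text
clock: 20.33
tool_pos: [0.5302, -0.111, 0.1156]
eef_rot: [0.512, -0.488, 0.491, -0.508]
contact_force: [-8.2, 1.6, 30.5]
opening: 0.393
```

Run:
```python
from h import *
s=st();b=snap("side");crop(b,340,180,380,220,"b14.png",12);a=snap("scene");snap("wrist","w14.png");crop(a,235,155,435,400,"a14.png",2.4)
```

```text
t 20.33 p [ 0.5302 -0.111   0.1156] yaw 0.0418 F [-8.2  1.6 30.5] M [ 0.27  1.78 -0.05] op 0.393 q [ 0.36  0.82 -0.42  1.92  0.63  0.54 -0.45]
```

View pics/b14.png

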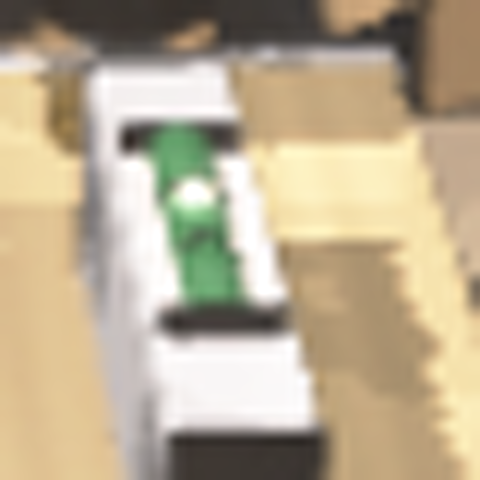

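View pics/w14.png

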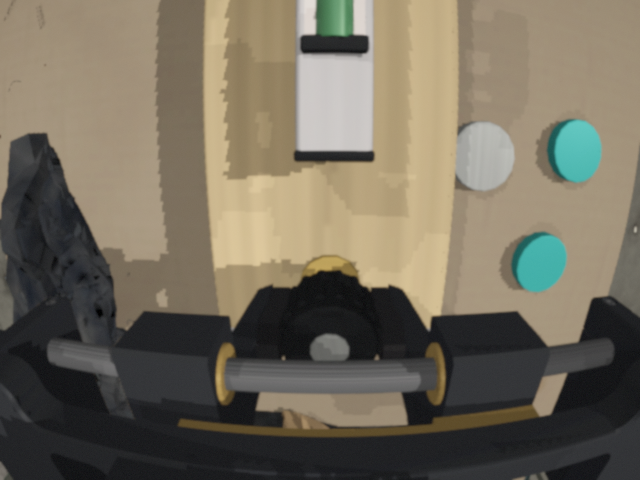

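View pics/a14.png

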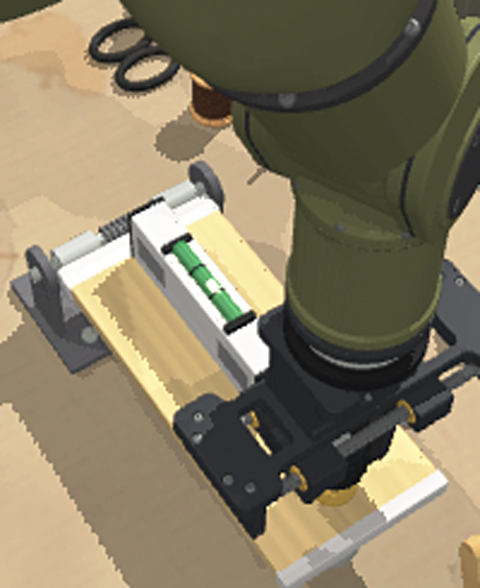

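{"op": "send_rows", "data": {"motion": [[[0,0,0,0,0,-0.1,1],[0,0,0,0,0,0,1],[0,-0.5,0,0,0,0,1],[0,-0.5,0,0,0,0,1],[0,-0.5,0,0,0,0,1]]]}}

```text
clock: 20.9
tool_pos: [0.5302, -0.1111, 0.1156]
eef_rot: [0.54, -0.455, 0.46, -0.538]
contact_force: [-3.9, 1.4, 26.5]
opening: 0.394
```

{"op": "send_rows", "data": {"motion": [[[0,-0.7,0,0,0,0,1],[0,-0.7,0,0,0,0,1],[0,-0.7,0,0,0,0,1],[0,-0.7,0,0,0,0,1],[0,-0.7,0,0,0,0,1]]]}}

```text
clock: 21.32
tool_pos: [0.5306, -0.1111, 0.1157]
eef_rot: [0.599, -0.375, 0.38, -0.596]
contact_force: [-4.0, 0.9, 25.8]
opening: 0.394
```

Run:
```python
from h import *
s=st();print(Rot.from_quat(s["eef_rot"]).as_matrix().round(3))
```

```text
t 21.32 p [ 0.5306 -0.1111  0.1157] yaw 0.4436 F [-4.   0.9 25.8] M [ 0.09  0.84 -0.14] op 0.394 q [ 0.43  0.83 -0.52  1.92  0.75  0.58 -0.16]
[[ 0.429  0.005  0.903]
 [-0.903 -0.007  0.429]
 [ 0.008 -1.     0.001]]
```

{"op": "send_rows", "data": {"motion": [[[0,-0.7,0,0,0,0,1],[0,-0.7,0,0,0,0,1],[0,-0.7,0,0,0,0,1],[0,-0.7,0,0,0,0,1],[0,-0.7,0,0,0,0,1]]]}}

```text
clock: 21.73
tool_pos: [0.5309, -0.111, 0.1157]
eef_rot: [0.646, -0.288, 0.293, -0.643]
contact_force: [-3.4, 0.9, 24.7]
opening: 0.394
```

{"op": "send_rows", "data": {"motion": [[[0,-0.7,0,0,0,0,1],[0,-0.7,0,0,0,0,1],[0,-0.3,0,0,0,0,1],[0,0,0,0,0,0,1],[0,0,0,0,0,0,1]]]}}

```text
clock: 22.15
tool_pos: [0.5311, -0.111, 0.1156]
eef_rot: [0.664, -0.244, 0.25, -0.661]
contact_force: [-2.6, 1.1, 23.8]
opening: 0.397
```

{"op": "send_rows", "data": {"motion": [[[0,0,0,0,0,0,1],[0,0,0,0,0,0,1],[0,0,0,0,0,0,1],[0,0,0,0,0,0,1],[0,0,0,0,0,0,1]]]}}

```text
clock: 22.57
tool_pos: [0.5311, -0.111, 0.1156]
eef_rot: [0.664, -0.244, 0.25, -0.661]
contact_force: [-3.1, -0.9, 24.1]
opening: 0.394
```

{"op": "send_rows", "data": {"motion": [[[0,0,0,0,0,0,1],[0,0,0,0,0,0,1],[0,0,0,0,0,0,1],[0,0,0,0,0,0,1],[0,0,0,0,0,0,1]]]}}

```text
clock: 22.98
tool_pos: [0.5311, -0.111, 0.1156]
eef_rot: [0.664, -0.244, 0.25, -0.661]
contact_force: [-2.7, 0.1, 23.8]
opening: 0.395
```

{"op": "send_rows", "data": {"motion": [[[0,0,0,0,0,0,1],[0,0,0,0,0,0,1],[0,0,0,0,0,0,1],[0,0,0,0,0,0,1],[0,0,0,0,0,0,1]]]}}

```text
clock: 23.4
tool_pos: [0.5311, -0.111, 0.1156]
eef_rot: [0.664, -0.244, 0.25, -0.661]
contact_force: [-2.8, -0.8, 24.3]
opening: 0.396
```

Run:
```python
from h import *
s=st();b=snap("side");crop(b,340,180,380,220,"b15.png",12);a=snap("scene","s15.png");snap("wrist","w15.png");crop(a,290,245,350,300,"a15.png",10)
```

```text
t 23.4 p [ 0.5311 -0.111   0.1156] yaw 0.8572 F [-2.8 -0.8 24.3] M [-0.05  0.56 -0.06] op 0.396 q [ 0.48  0.86 -0.63  1.92  0.85  0.65  0.16]
```

View pics/b15.png

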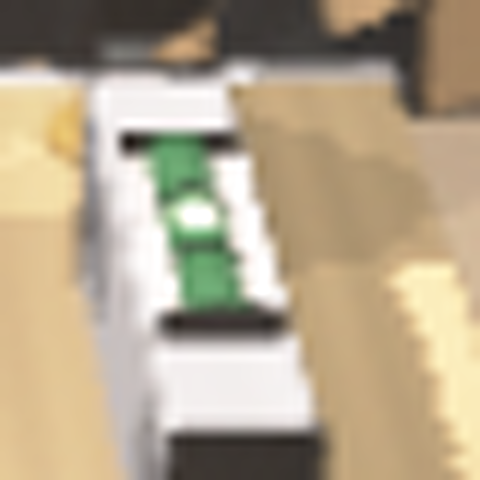

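View pics/a15.png

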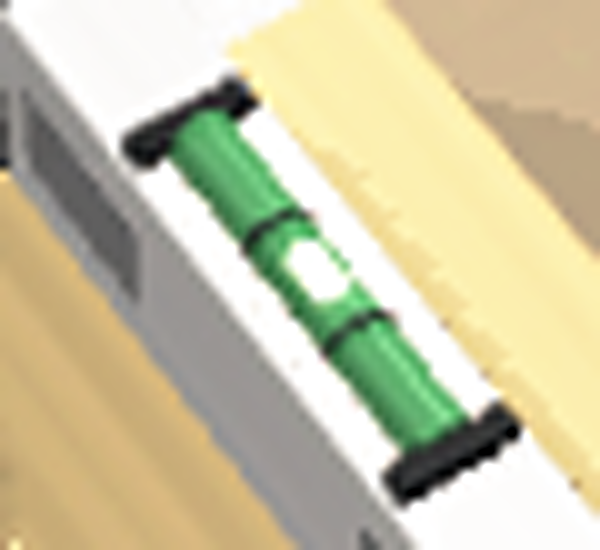

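View pics/s15.png

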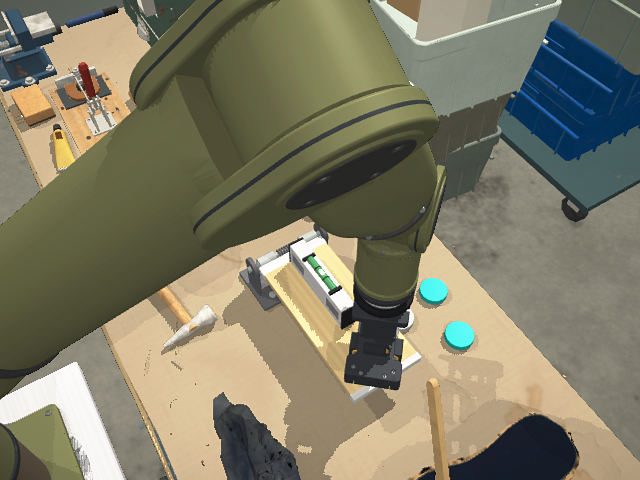

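View pics/w15.png

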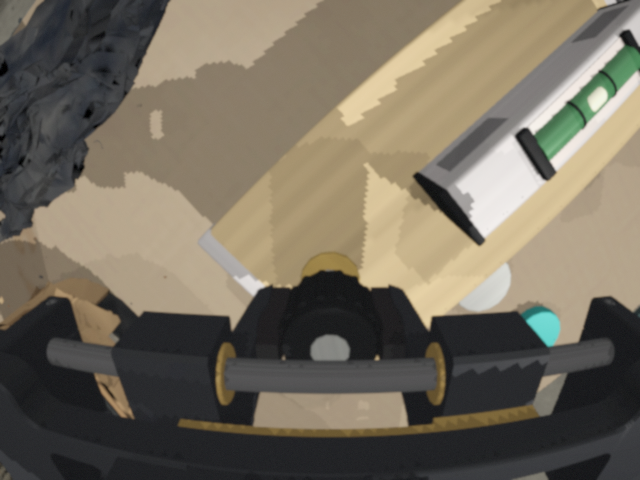

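```bash
cat >> h.py <<'E'
def bub():
    a=snap("scene");i=cv2.resize(a["img"][245:300,290:350],None,fx=8,fy=8,interpolation=cv2.INTER_CUBIC)
    hsv=cv2.cvtColor(i,cv2.COLOR_RGB2HSV)
    g=cv2.inRange(hsv,(40,90,40),(90,255,255))
    g=cv2.morphologyEx(g,cv2.MORPH_OPEN,np.ones((5,5)))
    cl=cv2.morphologyEx(g,cv2.MORPH_CLOSE,np.ones((61,61)))
    c=max(cv2.findContours(cl,cv2.RETR_EXTERNAL,cv2.CHAIN_APPROX_NONE)[0],key=cv2.contourArea)
    m=np.zeros_like(g);cv2.drawContours(m,[cv2.convexHull(c)],-1,255,-1)
    w=cv2.inRange(i,(200,205,190),(255,255,255))&cv2.erode(m,np.ones((9,9)))
    n,l,stt,cen=cv2.connectedComponentsWithStats(w);k=1+np.argmax(stt[1:,4])
    f=lambda p:np.array([290+(p[0]+.5)/8-.5,245+(p[1]+.5)/8-.5])
    B=f(cen[k]);pts=np.argwhere(m)[:,::-1];M=f(pts.mean(0))
    X=onz(a,*B,.127);Y=onz(a,*M,.122);
    dirv=np.array([.04,-.999,0])
    print("bubble px",B,"vial px",M,"area",stt[k,4],"offset toward -y mm",1000*(X-Y)@dirv, X,Y)
E
python3 -c "
from h import *
bub(); b=snap('side');st()
from h import *
a=snap('scene')
print([onz(a,290+(u+.5)/10-.5,245+(v+.5)/10-.5,z) for u,v,z in [(278,232,.124),(357,333,.124),(318,268,.127),(190,120,.125),(455,457,.125)]])"
```

```text
bubble px [321.26748084 271.64008621] vial px [320.84844749 272.31606721] area 1566 offset toward -y mm 2.119714954841846 [0.52657713 0.02909046 0.127     ] [0.52714818 0.03123516 0.122     ]
t 23.65 p [ 0.5311 -0.111   0.1156] yaw 0.8573 F [-3.3 -1.1 24.4] M [ 0.01  0.56 -0.04] op 0.397 q [ 0.48  0.86 -0.63  1.92  0.85  0.65  0.16]
[array([0.52622293, 0.04000695, 0.124     ]), array([0.52692621, 0.01808089, 0.124     ]), array([0.52695774, 0.02947724, 0.127     ]), array([0.52502241, 0.0643476 , 0.125     ]), array([ 0.52754406, -0.00875163,  0.125     ])]
```

```bash
python3 -c "
from h import *
s=get_state();d=snap('wrist');crop(d,515,20,640,190,'w16.png',4.5);b=snap('side');crop(b,345,185,370,210,'b16.png',20)
f=lambda u,v:(345+(u+.5)/20-.5,185+(v+.5)/20-.5)
bub()
"
```

```text
bubble px [321.32161125 271.65481138] vial px [320.85117608 272.32293011] area 1564 offset toward -y mm 2.174416273286695 [0.52663326 0.02902519 0.127     ] [0.52714523 0.03122229 0.122     ]
```

View pics/w16.png

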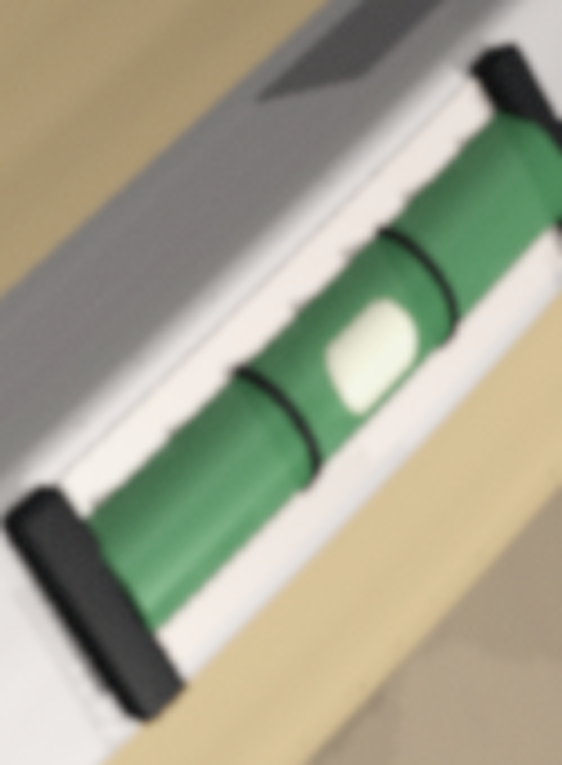

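View pics/b16.png

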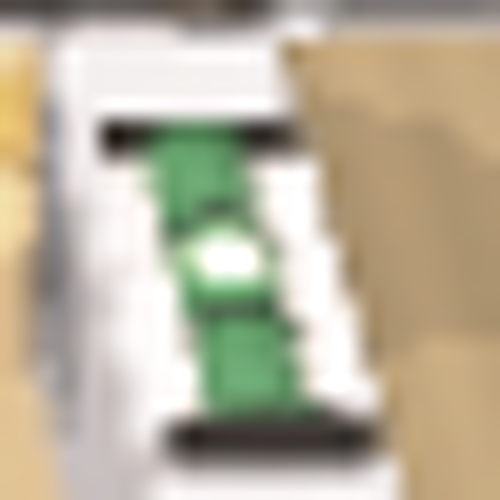

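{"op": "send_rows", "data": {"motion": [[[0,0,0,0,0,0,1],[0,0,0,0,0,0,1],[0,0,0,0,0,0,1],[0,0,0,0,0,0,1],[0,0,0,0,0,0,1]]]}}

```text
clock: 24.27
tool_pos: [0.531, -0.111, 0.1157]
eef_rot: [0.664, -0.244, 0.25, -0.661]
contact_force: [-2.8, -0.8, 23.3]
opening: 0.39
```

{"op": "send_rows", "data": {"motion": [[[0,0,0,0,0,0,1],[0,0,0,0,0,0,1],[0,0,0,0,0,0,1],[0,0,0,0,0,0,1],[0,0,0,0,0,0,1]]]}}

```text
clock: 24.68
tool_pos: [0.5311, -0.111, 0.1156]
eef_rot: [0.664, -0.244, 0.25, -0.661]
contact_force: [-2.8, 0.3, 23.7]
opening: 0.396
```

```bash
python3 -c "
from h import *
s=st();d=snap('wrist');crop(d,515,20,640,190,'w17.png',4.5);bub()
"
```

```text
t 24.68 p [ 0.5311 -0.111   0.1156] yaw 0.8573 F [-2.8  0.3 23.7] M [ 0.    0.53 -0.08] op 0.396 q [ 0.48  0.86 -0.63  1.92  0.85  0.65  0.16]
bubble px [321.32177703 271.65670985] vial px [320.85292596 272.32520492] area 1563 offset toward -y mm 2.172499551946786 [0.52663168 0.02902211 0.127     ] [0.52714535 0.03121735 0.122     ]
```

View pics/w17.png

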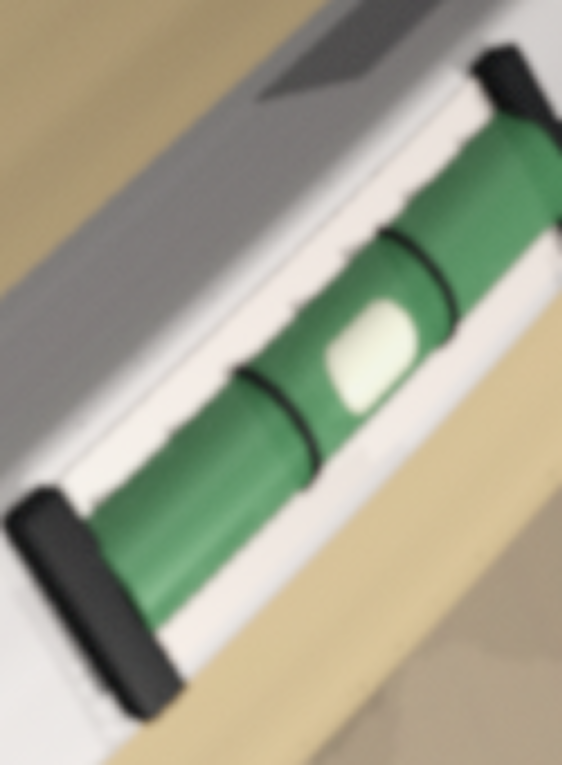

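```bash
python3 -c "
from plant import job
print(job.finish_job())"
```

```text
the job is handed in; nothing more can be done
None
```

The spirit level is on the shelf and the bubble is centred. I handed the job in at about 24.7 s, with the gripper still holding and pressing the knob.

- **Placing the level:** It stands upright and lengthwise within about 2 mm of the seat point, and I let go of it. The lift started before the fingers had fully closed, so they held only the top of the level. It did not slip, and I allowed for the offset when setting it down.
- **Knob and foot:** I gripped the knob at 50 N and pressed it down until the foot met its disc. I then turned the knob about 0.82 rad anticlockwise, because the foot end was too high. That fits the thick disc being under the foot.
- **Last checks:** The push on the knob is steady at about 24 N, roughly 18 N of it on the foot. The pose and bubble did not change over the last second.
- **Bubble position:** In the close-up wrist view the bubble lies between the two rings with nearly equal gaps, within about 0.5 mm of the middle. The ring positions in the scene camera agree.
- **Check that disagreed:** A rough colour-mask check in the scene camera gave about 2 mm toward the foot. It depends on a guessed vial height, so I trusted the rings.
- **Not seen directly:** I inferred that the foot is on its disc from the contact force and the knob height (about 0.12 m). I did not check it in an image.

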